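# Spacer into the open heat-sink clamp, plate held flush

### The arm

A 7-joint arm with a two-finger parallel gripper is mounted at the origin on the work surface. World frame = base frame: x ahead of the robot, y to its left, z up, the work surface at z = 0. Lengths are in m, angles in rad, forces in N, time in s.
With the tool pointing down it reaches from about 0.4 to 0.85 m from the base axis. Payload 10.4 kg.
Tool frame: the origin (TCP) lies at the very end of the fingers, on their centre line; the grasp point (between the pads) lies manip.grasp_offset behind it (manip.grasp_offset is the distance from the TCP to the grasp point, in m); z points along the fingers, x is the direction in which the jaws open and shut, and the axes are right-handed (so a half turn about z gives the same grasp; the last joint's range is limited). The gripper opens to 85 mm and grips with 20 to 120 N. Pads are 22 mm wide; open, the fingers measure 114 mm over their backs; the gripper's body (76 mm by 85 mm) begins 54 mm behind the grasp point. The pads swing forward as they close: fully open they stand 13 mm farther back than shut.
Start: joints at [-1.233, 0.332, -0.065, 1.46, 0.022, 1.35, -0.088], TCP at [0.221, 0.585, 0.206] pointing down, gripper open.
Joint ranges: [-2.6, 2.6], [-0.5, 2.12], [-1.47, 1.34], [0.16, 2.42], [-1.27, 4.41], [0.06, 2.06], [-2.6, 2.6]. Speed limits (rad/s): [2.22, 2.22, 2.79, 2.79, 3.14, 3.14, 3.14].

### API

Orientations are given as a unit quaternion [x, y, z, w].
In Python, from workcell import manip gives the robot as it stands.
- The arm moves only by the shell command python3 -m crank 'ROWS' [FORCE]. ROWS is JSON, a list that holds one entry, the list of rows, each a list of 7 numbers: the shift along the world's x, y, z in units of 60 mm (1.0 is 60 mm), then the turn, a rotation vector about the world's x, y, z in units of 5 degrees (1.0 is 5 degrees), then the finger opening in mm, from 0 to 85.4. A call has 1 to 8 rows; each row shifts and turns the commanded pose from where the row before left it; what a row does not reach is not made up. A row lasts 1/8 s, in which the tool goes at most 62.5 mm and 10.7 degrees, less where a joint would pass 70% of its speed; a pose out of reach is approached as far as the arm can. A call is refused whole if a number of a shift passes 1 or a number of a turn 1, either way. A call with a gripper value outside its range is refused whole. The fingers move at their own pace and stop on an object; FORCE is the grip in N (left out, the last holds). Time passes only in rows, so rows that do not move let the fingers close. It gives the time, the measured TCP pose, the force and the opening at its end, in the units of the state.
- manip.get_obs(): the state, without advancing time (a new reading comes with each control period).
- manip.camera(name): name is "scene" or "top" or "wrist"; returns (picture, depth): 384x512x3 uint8, blue, green, red; 384x512 float32, m along the optical axis (not along the pixel's ray), 0 where there is no reading.
- manip.get_calibration(name): a dict with "fx", "fy", "cx", "cy" (pixels), "k1" (the pictures are not rectified: a ray, as slopes to the right and down, at radius r is drawn at 1 + k1 r^2 times it, then the intrinsics apply), "rvec" (rotation vector, rad) and "tvec" (3), from world to camera coordinates, as OpenCV has them; the wrist camera has in their place "T_tool_cam" (4x4, takes a point from camera to tool coordinates, whose origin is the TCP and whose axes are the tool frame's). Camera axes: x right, y down, z forward; pixel columns grow to the right and rows downward; lengths in m; the calibration is good to about 2 mm. A picture is of the moment at which its call begins: read the wrist's pose just before it. get_calibration takes no time and is no camera call.
- manip.hand_in(): hands the job in, once; it reports no verdict.
The state is a dict: "clock": time; "joint_pos": joint angles; "joint_velocities": joint speeds; "tau": joint torques, N m; "position": TCP position; "ee_rot": TCP orientation; "ft_force": force on the tool from outside, world axes, zero at the start; "torque": the same for the moment, N m; "grip_width": opening from 0.0 (shut) to 1.0 (fully open).
Only numpy, scipy, OpenCV 4.12 (cv2) and the standard library are available. Lean on these libraries where they do the work, as an engineer would, in place of code of your own. Each camera call takes 0.05 s, during which the arm holds its last target.

### The job

Pick up the thin white ceramic spacer, gently because it is brittle, and stand it upright on the floor of the one heat-sink clamp whose gap is wide enough, centred along the gap; do not force it into the narrow ones, and let go of it. Then push that clamp's black sprung button towards the heat sink until the steel plate presses the spacer flush against the heat sink, firmly but without bottoming the spring, and finish while still holding the button pressed. Leave everything else on the bench where it is.

Things in the scene. Friction and masses are not known exactly. Their poses are not given: they have to be found in the camera images.
- spacer: white ceramic spacer block, 12 mm thick (its x) x 60 mm long (y) x 62 mm high (z), about 0.16 kg, standing on its long edge on the bench; origin at the centre of its underside. Brittle: a grip of 20 to 50 N is safe, above 80 N it cracks, as does a squeeze of 25 N by the plate or a knock of 50 N.
- clamp_1: fixed heat-sink clamp, base 120 x 78 x 4 mm, parts up to 32 mm high. x points from its black button to the finned heat sink (70 mm wide, flat face at x=+10 mm), y along the gap. Gap between heat sink and sprung steel plate at rest: 20 mm, the only one wide enough; its middle is x=0, its floor z=4 mm. The three clamps stand side by side, 100 mm apart, in any order. Origin on its underside, 30 mm above the bench.
- clamp_2: fixed heat-sink clamp, base 120 x 78 x 4 mm, parts up to 32 mm high. x points from its black button to the finned heat sink (70 mm wide, flat face at x=+10 mm), y along the gap. Gap between heat sink and sprung steel plate at rest: 7 mm, too narrow. Origin on its underside, 30 mm above the bench.
- clamp_3: fixed heat-sink clamp, base 120 x 78 x 4 mm, parts up to 32 mm high. x points from its black button to the finned heat sink (70 mm wide, flat face at x=+10 mm), y along the gap. Gap between heat sink and sprung steel plate at rest: 9 mm, too narrow. Origin on its underside, 30 mm above the bench.
- gap_1 (a point): middle of the floor of clamp_1's gap when open (does not move with the plate)
- plate_1: clamp_1's sprung steel plate, 10 x 70 x 27 mm. Origin: centre of its inner face (towards the heat sink), at x=-10 mm in clamp_1 at rest. It slides only along clamp_1's x against a light return spring (0.9 N + 0.15 N/mm); after 8 mm it has the spacer flush against the heat sink (origin then at x=-2 mm).
- button_1 (a point): centre of the outer face of clamp_1's round black push button (28 mm across, 8 mm thick, axis level along x), 22 mm above the clamp's origin; at rest at x=-80 mm in clamp_1. Pushed towards +x it moves the plate through a spring. 18 mm of travel in all (8 until flush, 10 more of spring) is a good firm press of about 8 N. It returns when let go.
- plunger_1 (a joint): how far clamp_1's button spring is compressed (m): 0 at rest, 0.018 bottomed out; the push is 1.4 N + 0.7 N/mm, so press to about 0.010
- chassis: fixed aluminium amplifier chassis under the clamps, 200 x 405 x 30 mm, origin on the bench under the middle clamp; a transformer (60 x 75 mm, 52 mm above the chassis top) stands on it 205 mm to +y, a 45 mm high can capacitor beside it.
- thick_block: bystander: white ceramic block like the spacer but 28 mm thick (28 x 60 x 62 mm), origin at the centre of its underside; fits no gap
- screwdriver: bystander: screwdriver 170 mm long, lying on the bench
- tube: bystander: glass tube on a black base, 32 mm across, 78 mm high, upright
- capacitor: bystander: upright grey cylinder, 35 mm across, 50 mm high
- screw_jar: bystander: glass jar with a metal cap, 56 mm across, 65 mm high
- spare_knob: bystander: black knob, 32 mm across, 16 mm high
- multimeter: bystander: grey hand meter lying flat, 150 x 75 x 32 mm
Things that resemble listed ones, but are neither listed nor needed, are in the scene too. Several things have the shape of the spacer; the one meant has the colours described above.

How it is judged:
On the way, in this order (a step that is already met when the one before it is completed fails the run):
1. the spacer stands upright in the wide gap, centred, and is let go (x of spacer in the frame of clamp_1 between -0.0065 and 0.0065 m and y of spacer in the frame of clamp_1 between -0.012 and 0.012 m and z of spacer in the frame of clamp_1 below 0.008 m and angle between spacer's own z axis and vertical below 0.15 rad and contact force between the fingers and spacer below 0.2 N), for 0.2 s.
2. the plate presses the spacer flush against the heat sink (y of spacer in the frame of clamp_1 between -0.012 and 0.012 m and x of spacer in the frame of clamp_1 above 0.0022 m and x of plate_1 in the frame of clamp_1 above -0.0045 m and z of spacer in the frame of clamp_1 below 0.007 m and angle between spacer's own z axis and vertical below 0.06 rad and angle between the x axis of spacer and the x axis of plate_1, either way round below 0.06 rad and contact force between the fingers and spacer below 0.2 N and contact force between plate_1 and spacer between 3 and 18 N and contact force between the fingers and plate_1 above 3 N), for 0.3 s.
At the end, for the whole second after the job is handed in: Spacer on the wide gap's floor (within 3 mm), within 12 mm of its middle, upright and square within 0.06 rad, within 2 mm of the heat sink, fingers off it; the fingers push the button with over 3 N and the plate presses the spacer with 3 to 18 N, through the last second (all of step 2); the arm keeps its last pose, push and grip.
It fails at once if the spacer is gripped too hard (over 80 N on a finger) (contact force between the fingers and spacer above 160 N).
It fails at once if the spacer is squeezed by the plate with over 25 N, or knocked against the wide clamp with over 50 N (contact force between plate_1 and spacer above 25 N or contact force between spacer and clamp_1 above 50 N).
It fails at once if the spacer is forced against a clamp with a narrow gap (over 10 N) (contact force between spacer and clamp_2 above 10 N or contact force between spacer and clamp_3 above 10 N).
It fails at once if a bystander is moved by more than 20 mm (distance of any of thick_block, screwdriver, tube, capacitor, screw_jar, spare_knob, multimeter from where it was at the start of the episode above 0.02 m).
It also fails if it takes over 64 s, if anything falls off the work surface, if the arm or the gripper's body presses on something with over 40 N, if the wrist force passes 120 N, or if a joint passes its speed limit or range.

## Working session

There is one attempt and no reset: what is moved stays moved. The work goes in short steps, Python scripts to look and compute and a shell command to move; the robot and the scene stay as the last step left them, time stands still between calls to the robot, and variables do not carry over. Pictures are saved under pics/ and viewed, and the job is handed in when it is done.

```bash
ls; mkdir -p pics
python3 - <<'E'
from workcell import manip
import cv2
print(manip.get_obs()); print(manip.grasp_offset)
import numpy as np
for n in ("scene","top","wrist"):
    c=manip.get_calibration(n); print(n,c)
    p,d=manip.camera(n); cv2.imwrite(f"pics/{n}0.png",p); np.save(f"pics/{n}0.npy",d)
E
```

```text
pics
{'clock': 0.0, 'joint_pos': array([-1.23259921,  0.3328782 , -0.06468183,  1.46095045,  0.02158448,
        1.34989064, -0.08851704]), 'joint_velocities': array([-0.00079979, -0.00052786,  0.00074017, -0.00043689,  0.0020124 ,
        0.00024484,  0.00019503]), 'tau': array([ 6.69980227e-05, -6.25448585e+01,  4.93731361e-02, -3.91615748e+01,
        1.63636316e-02,  9.95450187e-03, -3.83527799e-05]), 'position': array([0.22050356, 0.5843689 , 0.20540759]), 'ee_rot': array([ 8.22506787e-01,  5.68754844e-01, -5.72138471e-04,  4.30424800e-04]), 'ft_force': array([-0.50660314, -0.39314529, -0.1531185 ]), 'torque': array([-0.02304334,  0.02620072,  0.04798604]), 'grip_width': 1.0012064431930612}
0.0187
scene {'fx': 418.42200505549215, 'fy': 418.42200505549215, 'cx': 257.83710409525435, 'cy': 189.46667042631123, 'k1': 0.008999776058651238, 'rvec': array([ 0.71314597,  2.63799517, -1.11147428]), 'tvec': array([ 0.46164053, -0.12932607,  1.48282422])}
top {'fx': 485.32795156621523, 'fy': 485.32795156621523, 'cx': 253.3328827144117, 'cy': 190.07568137032914, 'k1': -0.1461181643036093, 'rvec': array([ 2.12792844, -2.18861931,  0.11269594]), 'tvec': array([0.0359107 , 0.52271463, 1.74934371])}
wrist {'fx': 283.52651798640073, 'fy': 283.52651798640073, 'cx': 258.1357433687071, 'cy': 192.60647997790267, 'k1': -0.0007790319985468053, 'T_tool_cam': array([[ 9.99998983e-01,  4.01758101e-04, -1.36870806e-03,
        -2.48211170e-04],
       [-8.33663659e-06,  9.61147416e-01,  2.76035587e-01,
        -7.04697001e-02],
       [ 1.42642975e-03, -2.76035294e-01,  9.61146441e-01,
        -1.67856543e-01],
       [ 0.00000000e+00,  0.00000000e+00,  0.00000000e+00,
         1.00000000e+00]])}
```

View pics/scene0.png

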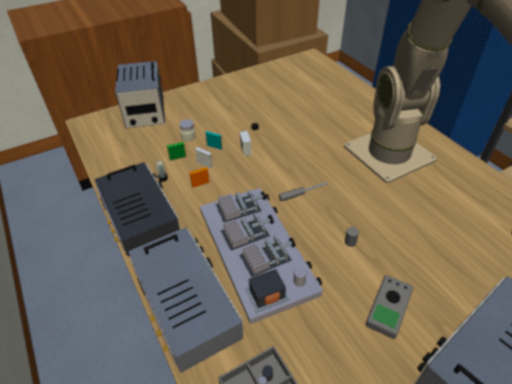

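View pics/top0.png

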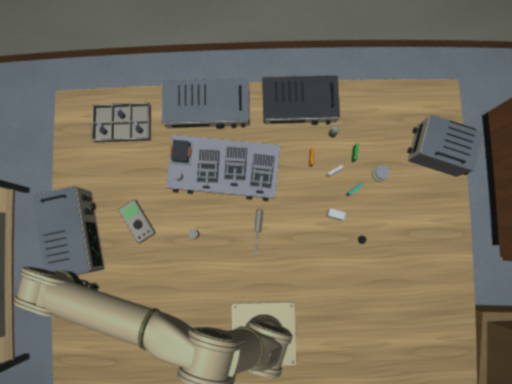

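View pics/wrist0.png

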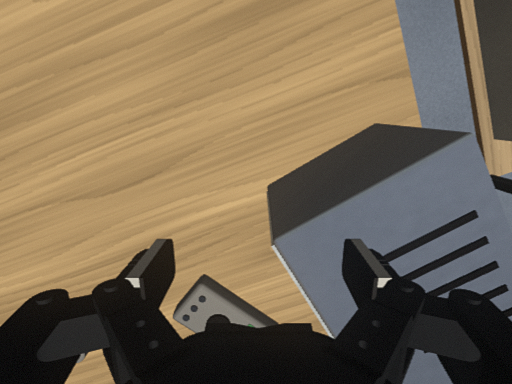

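The scene view has white blocks at (203,157) and (245,142). The top view has them at (335,170), thin, and (337,214), thick. Orange (312,157), green (355,152) and teal (355,189) blocks share the shape but not the colour. The clamps are at top (208,166), (236,163) and (264,166). I'll enlarge and measure.

```bash
cat > h.py <<'E'
import numpy as np, cv2
from scipy.spatial.transform import Rotation as R
from workcell import manip
def ray(c,u,v):
    x=(np.asarray(u,float)-c['cx'])/c['fx']; y=(np.asarray(v,float)-c['cy'])/c['fy']
    xu,yu=x.copy(),y.copy()
    for _ in range(20):
        r2=xu**2+yu**2; xu=x/(1+c['k1']*r2); yu=y/(1+c['k1']*r2)
    return xu,yu
def pose(c,obs=None):
    if 'rvec' in c:
        Rm=cv2.Rodrigues(c['rvec'])[0]; return Rm.T,-Rm.T@c['tvec']
    Rt=R.from_quat(obs['ee_rot']).as_matrix(); T=c['T_tool_cam']
    return Rt@T[:3,:3], Rt@T[:3,3]+obs['position']
def cloud(c,d,obs=None):
    v,u=np.mgrid[:d.shape[0],:d.shape[1]]
    x,y=ray(c,u,v); P=np.stack([x*d,y*d,d],-1); Rm,t=pose(c,obs)
    return P@Rm.T+t
def atz(c,u,v,z,obs=None):
    x,y=ray(c,u,v); Rm,t=pose(c,obs); d=Rm@np.stack([x,y,np.ones_like(x)]); 
    return t+d*(z-t[2])/d[2]
def proj(c,P,obs=None):
    Rm,t=pose(c,obs); q=(np.atleast_2d(P)-t)@Rm; x=q[:,0]/q[:,2]; y=q[:,1]/q[:,2]; s=1+c['k1']*(x*x+y*y)
    return np.stack([c['fx']*x*s+c['cx'],c['fy']*y*s+c['cy']],-1)
E
python3 - <<'E'
from h import *
c=manip.get_calibration('top'); d=np.load('pics/top0.npy'); p=cv2.imread('pics/top0.png')
cv2.imwrite('pics/topc1.png',cv2.resize(p[120:240,160:400],None,fx=3.3,fy=3.3,interpolation=cv2.INTER_CUBIC))
W=cloud(c,d)
for u,v in [(335,170),(337,214),(312,157),(355,152),(333,132),(381,173),(362,239),(208,166),(236,163),(264,166),(180,150),(300,220),(259,215),(194,234)]:
    print((u,v),W[v,u].round(3))
s=cv2.imread('pics/scene0.png'); cv2.imwrite('pics/scenec1.png',cv2.resize(s[100:330,140:360],None,fx=2.6,fy=2.6,interpolation=cv2.INTER_CUBIC))
E
```

```text
(335, 170) [ 0.584 -0.277  0.063]
(337, 214) [ 0.425 -0.277  0.058]
(312, 157) [ 0.635 -0.196  0.058]
(355, 152) [ 0.649 -0.353  0.064]
(333, 132) [ 0.726 -0.277  0.059]
(381, 173) [ 0.568 -0.444  0.068]
(362, 239) [ 0.333 -0.372  0.02 ]
(208, 166) [0.618 0.186 0.032]
(236, 163) [0.62  0.081 0.067]
(264, 166) [ 0.607 -0.02   0.061]
(180, 150) [0.672 0.283 0.077]
(300, 220) [ 0.41  -0.148  0.002]
(259, 215) [0.432 0.003 0.024]
(194, 234) [0.368 0.239 0.055]
```

View pics/topc1.png

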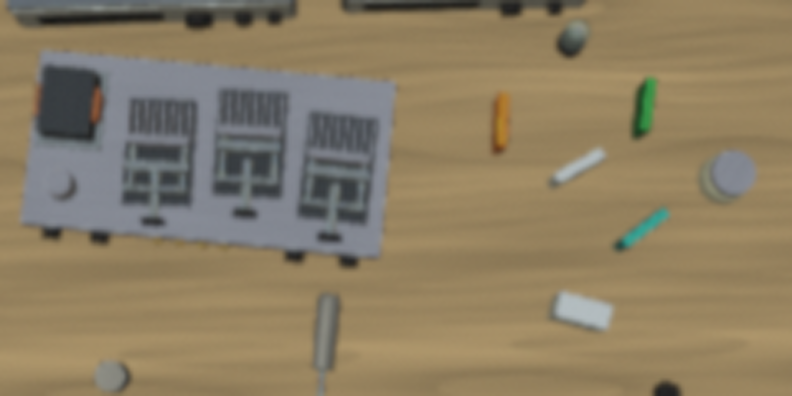

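View pics/scenec1.png

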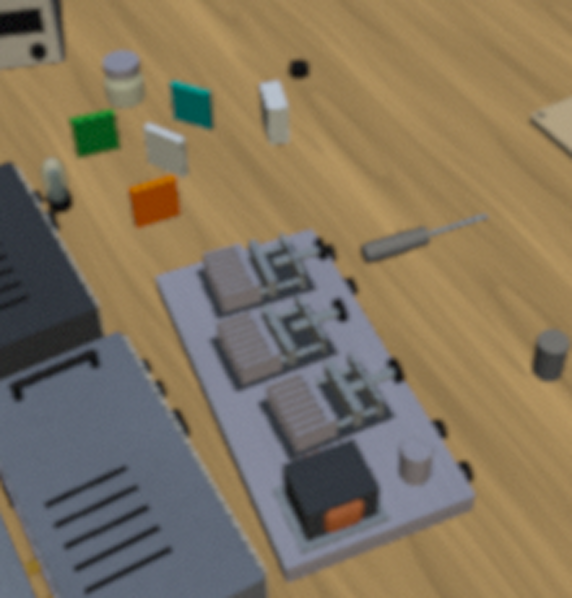

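The thin white one at top (335,170), measured top z 63 mm, fits the spacer. The other white one at (337,214) is the 28 mm block. The clamp nearest the transformer seems to have the widest gap. I'll check that with the wrist camera from above.

```bash
python3 -m crank '[[[0.45,-0.5,0.12,0,0,-1,85],[0.45,-0.5,0.12,0,0,-1,85],[0.45,-0.5,0.12,0,0,-1,85],[0.45,-0.5,0.12,0,0,-1,85],[0.45,-0.5,0.1,0,0,-1,85],[0.45,-0.5,0.1,0,0,-1,85],[0.45,-0.5,0.1,0,0,-1,85],[0.45,-0.5,0.1,0,0,-1,85]]]'
python3 -m crank '[[[0.45,-0.53,0.05,0,0,-1,85],[0.45,-0.53,0.05,0,0,-1,85],[0.45,-0.53,0.05,0,0,-1,85],[0.45,-0.53,0.05,0,0,-1,85],[0.45,-0.53,0.05,0,0,-1,85],[0.45,-0.53,0.05,0,0,-1,85],[0,0,0,0,0,0,85],[0,0,0,0,0,0,85]]]'
python3 - <<'E'
from h import *
o=manip.get_obs(); p,d=manip.camera('wrist'); cv2.imwrite('pics/w1.png',p); np.save('pics/w1.npy',d)
import pickle; pickle.dump(o,open('pics/w1.pkl','wb')); print(o['joint_pos'],R.from_quat(o['ee_rot']).as_matrix().round(3))
E
```

```text
clock: 1.15
position: [0.4373, 0.3436, 0.2591]
ee_rot: [0.968, 0.252, -0.0, 0.0]
ft_force: [0.3, 0.5, -0.5]
grip_width: 0.997
clock: 2.15
position: [0.5983, 0.1545, 0.2766]
ee_rot: [1.0, -0.005, -0.0, -0.0]
ft_force: [-0.7, 0.8, -0.6]
grip_width: 0.995
[-0.65045602  0.29933102  0.41879121  1.38832185 -0.1210023   1.47984813
 -0.24803124] [[ 1.    -0.011 -0.001]
 [-0.011 -1.     0.   ]
 [-0.001 -0.    -1.   ]]
```

View pics/w1.png

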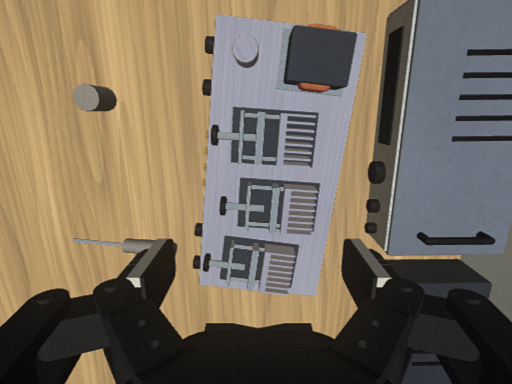

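The clamps are at (275,138), (270,207) and (255,265), with the transformer at top right. The top one, next to the transformer, shows a wide gap at about x=272. I'll enlarge and compute.

Run:
```python
from h import *
import pickle
o=pickle.load(open('pics/w1.pkl','rb')); p=cv2.imread('pics/w1.png'); d=np.load('pics/w1.npy')
cv2.imwrite('pics/w1c.png',cv2.resize(p[95:300,190:335],None,fx=2.9,fy=2.9,interpolation=cv2.INTER_CUBIC))
cv2.imwrite('pics/w1d.png',cv2.resize(p[100:172,200:330],None,fx=6,fy=6,interpolation=cv2.INTER_CUBIC))
c=manip.get_calibration('wrist'); W=cloud(c,d,o)
for v in (116,128,150,160):
    print(v,[(u,)+tuple((W[v,u]*1000).round().astype(int)) for u in range(208,325,3)])
```

```text
116 [(208, np.int64(522), np.int64(218), np.int64(2)), (211, np.int64(531), np.int64(218), np.int64(30)), (214, np.int64(536), np.int64(218), np.int64(30)), (217, np.int64(540), np.int64(218), np.int64(29)), (220, np.int64(544), np.int64(218), np.int64(29)), (223, np.int64(549), np.int64(218), np.int64(31)), (226, np.int64(553), np.int64(218), np.int64(30)), (229, np.int64(557), np.int64(218), np.int64(31)), (232, np.int64(561), np.int64(218), np.int64(30)), (235, np.int64(566), np.int64(218), np.int64(34)), (238, np.int64(570), np.int64(218), np.int64(33)), (241, np.int64(576), np.int64(218), np.int64(62)), (244, np.int64(580), np.int64(218), np.int64(60)), (247, np.int64(583), np.int64(218), np.int64(46)), (250, np.int64(587), np.int64(218), np.int64(44)), (253, np.int64(591), np.int64(218), np.int64(46)), (256, np.int64(595), np.int64(218), np.int64(47)), (259, np.int64(599), np.int64(218), np.int64(62)), (262, np.int64(603), np.int64(218), np.int64(61)), (265, np.int64(607), np.int64(218), np.int64(60)), (268, np.int64(612), np.int64(217), np.int64(45)), (271, np.int64(616), np.i
[... 6173 characters left out ...]
4(631), np.int64(160), np.int64(61)), (286, np.int64(638), np.int64(155), np.int64(34)), (289, np.int64(642), np.int64(155), np.int64(35)), (292, np.int64(647), np.int64(155), np.int64(35)), (295, np.int64(651), np.int64(155), np.int64(34)), (298, np.int64(651), np.int64(160), np.int64(63)), (301, np.int64(656), np.int64(160), np.int64(63)), (304, np.int64(660), np.int64(160), np.int64(62)), (307, np.int64(664), np.int64(159), np.int64(62)), (310, np.int64(668), np.int64(160), np.int64(63)), (313, np.int64(678), np.int64(154), np.int64(31)), (316, np.int64(682), np.int64(154), np.int64(32)), (319, np.int64(687), np.int64(154), np.int64(30)), (322, np.int64(691), np.int64(154), np.int64(32))]
```

View pics/w1c.png

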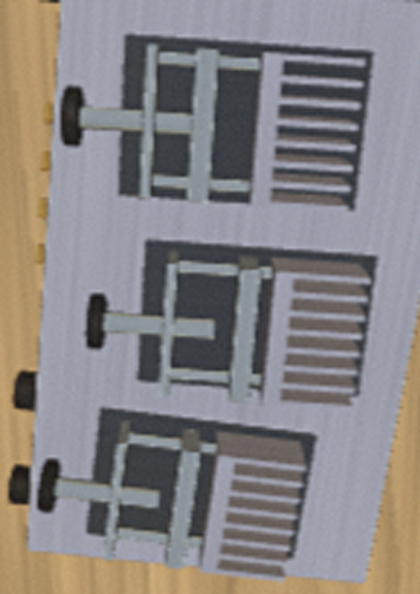

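View pics/w1d.png

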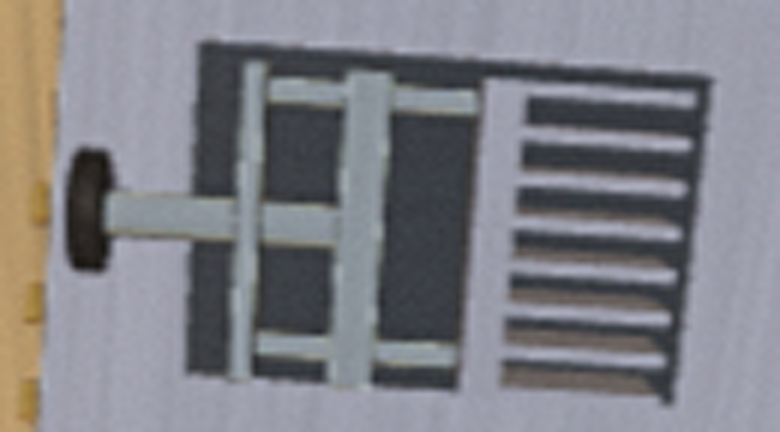

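The top clamp (next to the transformer) has by far the widest gap, and the other two plates sit nearly against their heat sinks. Next I'll work out its frame and the rod spacing.

Run:
```python
from h import *
import pickle
o=pickle.load(open('pics/w1.pkl','rb')); c=manip.get_calibration('wrist')
f=lambda x,y,z:atz(c,200+(x+.5)/6-.5,100+(y+.5)/6-.5,z,o)*1000
for n,x,y,z in [('b1',200,42,.034),('b2',710,78,.034),('b3',668,405,.034),('b4',188,375,.034),
 ('hsface top',485,80,.062),('hsface bot',458,388,.062),('plate in top',391,72,.062),('plate in bot',368,388,.062),('plate out top',348,72,.062),('plate out bot',330,386,.062),
 ('rod1 outer',435,86,.046),('rod1 inner',435,113,.046),('rod2 inner',415,340,.046),('rod2 outer',415,367,.046),('button',68,210,.052)]:
    print(n,f(x,y,z).round(1))
d=np.load('pics/w1.npy');W=cloud(c,d,o)
# top face points of plate: z~61; face edges by depth
for v in range(112,166,4):
    z=W[v,:,2]; x=W[v,:,0]
    u=[i for i in range(250,270) if .056<z[i]<.068]; h=[i for i in range(270,300) if .056<z[i]<.068]
    print(v,'plate',(1000*x[u[0]]).round(1),(1000*x[u[-1]]).round(1),'hs',(1000*x[h[0]]).round(1),'y',(1000*W[v,u[-1],1]).round(1)) if u and h else 0
```

```text
b1 [563.3 230.4  34. ]
b2 [681.4 221.1  34. ]
b3 [674.8 144.2  34. ]
b4 [557.6 152.8  34. ]
hsface top [627.1 221.5  62. ]
hsface bot [621.7 154.1  62. ]
plate in top [606.8 223.4  62. ]
plate in bot [601.2 154.3  62. ]
plate out top [597.5 223.5  62. ]
plate out bot [592.6 154.9  62. ]
rod1 outer [617.  220.2  46. ]
rod1 inner [617.  214.3  46. ]
rod2 inner [612.5 162.7  46. ]
rod2 outer [612.5 156.3  46. ]
button [533.6 194.   52. ]
116 plate 598.0 607.1 hs 627.9 y 217.8
120 plate 597.9 605.8 hs 626.8 y 212.8
124 plate 596.5 605.7 hs 626.8 y 207.7
128 plate 596.5 605.7 hs 626.7 y 202.5
132 plate 596.4 604.3 hs 625.6 y 197.4
136 plate 586.9 604.3 hs 625.5 y 192.1
140 plate 589.5 604.3 hs 624.6 y 187.1
144 plate 594.9 604.3 hs 624.5 y 181.5
148 plate 594.8 602.9 hs 624.4 y 176.5
152 plate 594.7 602.8 hs 624.3 y 171.1
156 plate 593.3 602.8 hs 623.1 y 165.4
160 plate 593.2 601.4 hs 623.2 y 160.4
164 plate 593.2 601.4 hs 622.2 y 154.7
```

Clamp_1's gap middle is about (0.614, 0.188) with yaw about -4.4°. The measured gap is 20 mm and the button at (0.534, 0.194) agrees. Next I'll look at the spacer.

```bash
python3 -m crank '[[[-0.08,-0.78,-0.03,0,0,0.8,85],[-0.08,-0.78,-0.03,0,0,0.8,85],[-0.08,-0.78,-0.03,0,0,0.8,85],[-0.08,-0.78,-0.03,0,0,0.8,85],[-0.08,-0.78,-0.03,0,0,0.8,85],[-0.08,-0.78,-0.03,0,0,0.7,85],[-0.08,-0.78,-0.03,0,0,0.7,85],[-0.08,-0.78,-0.03,0,0,0.7,85]]]'
python3 -m crank '[[[0,0,0,0,0,0,60],[0,0,0,0,0,0,60],[0,0,0,0,0,0,60]]]'
python3 - <<'E'
from h import *
o=manip.get_obs(); p,d=manip.camera('wrist'); cv2.imwrite('pics/w2.png',p); np.save('pics/w2.npy',d)
import pickle; pickle.dump(o,open('pics/w2.pkl','wb')); print(o['joint_pos'])
E
```

```text
clock: 3.2
position: [0.5603, -0.2202, 0.2627]
ee_rot: [0.966, 0.26, 0.0, -0.0]
ft_force: [1.5, 0.3, 0.5]
grip_width: 0.996
clock: 3.58
position: [0.5608, -0.2184, 0.2626]
ee_rot: [0.966, 0.259, 0.0, -0.0]
ft_force: [0.0, -0.2, -0.2]
grip_width: 0.701
[-0.15703803  0.2765685   0.56711004  1.4649001  -0.14927359  1.44326485
  0.93517973]
```

View pics/w2.png

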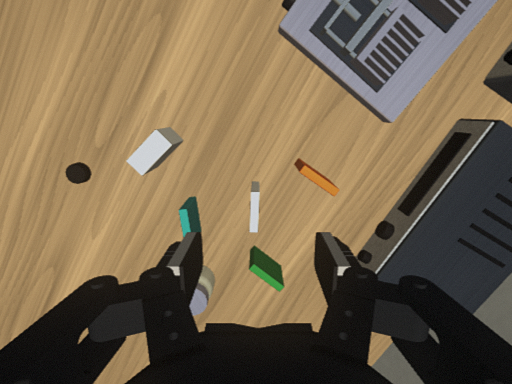

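The thin white spacer is at (255,208). The thick white block is at (153,150), and teal (190,215), orange (317,177) and green (266,268) surround it. I'll crop to confirm and measure it.

Run:
```python
from h import *
import pickle
o=pickle.load(open('pics/w2.pkl','rb')); p=cv2.imread('pics/w2.png'); d=np.load('pics/w2.npy'); c=manip.get_calibration('wrist')
cv2.imwrite('pics/w2c.png',cv2.resize(p[160:250,200:320],None,fx=6,fy=6,interpolation=cv2.INTER_CUBIC))
W=cloud(c,d,o)
g=p.min(2).astype(int); sel=np.zeros(g.shape,bool); sel[175:240,240:270]=True
m=sel&(W[...,2]>.055)&(p.max(2)-p.min(2)<40)&(g>120)
print(m.sum(), np.median(W[m],0))
m2=m.astype(np.uint8); cs,_=cv2.findContours(m2,cv2.RETR_EXTERNAL,cv2.CHAIN_APPROX_NONE)
k=max(cs,key=cv2.contourArea).reshape(-1,2)
v,u=np.nonzero(m); P=atz(c,u.astype(float),v.astype(float),.062,o) if False else None
pts=[]
for a,b in zip(u,v):
    pts.append(atz(c,float(a),float(b),.062,o)[:2])
pts=np.array(pts,np.float32)*1000
r=cv2.minAreaRect(pts); print(r, cv2.boxPoints(r)); print(pts.mean(0))
```

```text
339 [ 0.58702567 -0.2763747   0.0621764 ]
((587.39697265625, -277.136474609375), (11.713287353515625, 58.87715148925781), 27.750368118286133) [[ 568.5067  -253.81076]
 [ 595.92114 -305.9161 ]
 [ 606.28723 -300.4622 ]
 [ 578.8728  -248.35684]]
[ 587.06635 -276.28867]
```

View pics/w2c.png

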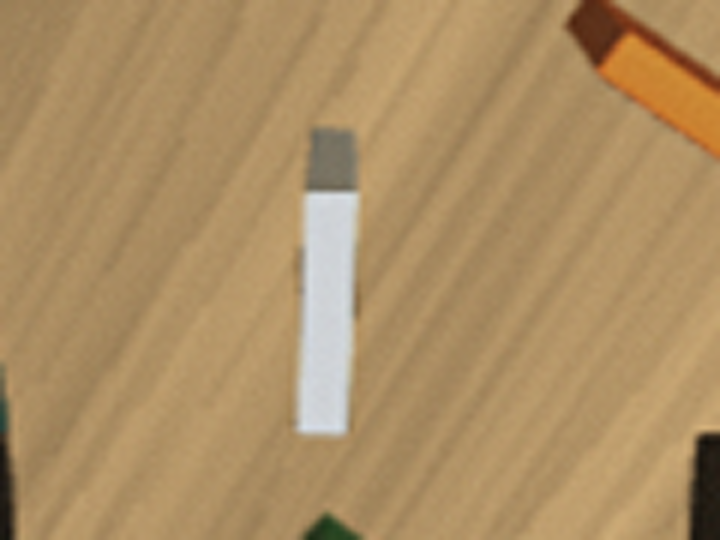

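The crop confirms it: plain white, 12 x 59 mm measured, top at 62 mm, centre (0.587,-0.277), yaw 28°. I'll descend with the jaws at 40 mm.

```bash
python3 -m crank '[[[0.22,-0.49,-0.2,0,0,-0.4,40],[0.22,-0.48,-0.58,0,0,0,40],[0,0,-0.8,0,0,0,40],[0,0,-0.8,0,0,0,40],[0,0,-0.7,0,0,0,40],[0,0,-0.4,0,0,0,40],[0,0,-0.3,0,0,0,40],[0,0,0,0,0,0,40]]]'
python3 - <<'E'
from h import *
o=manip.get_obs(); p,d=manip.camera('wrist'); cv2.imwrite('pics/w3.png',p); print(o['joint_pos'])
E
```

```text
clock: 4.62
position: [0.5863, -0.2777, 0.0349]
ee_rot: [0.971, 0.241, -0.001, -0.001]
ft_force: [-0.3, 0.5, -0.5]
grip_width: 0.468
[-0.01567101  0.56946108  0.52311806  1.59608712 -0.31349131  1.06250388
  1.07998026]
```

View pics/w3.png

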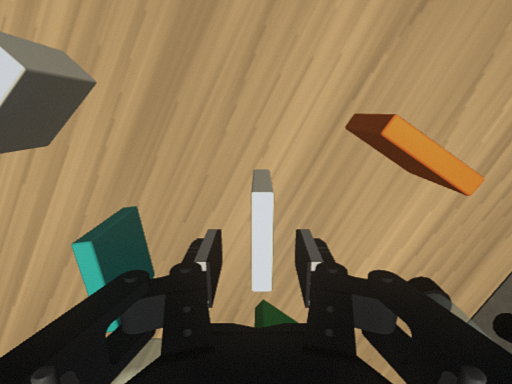

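The spacer (262,230) stands between the jaws (210 and 308) and is well aligned. I'll close at 30 N.

```bash
python3 -m crank '[[[0,0,0,0,0,0,20],[0,0,0,0,0,0,12],[0,0,0,0,0,0,8],[0,0,0,0,0,0,8],[0,0,0,0,0,0,8],[0,0,0,0,0,0,8]]]' 30
python3 - <<'E'
from h import *
o=manip.get_obs(); p,d=manip.camera('wrist'); cv2.imwrite('pics/w4.png',p); print(o['joint_pos'],o['grip_width'])
E
```

```text
clock: 5.42
position: [0.5877, -0.2789, 0.0375]
ee_rot: [0.971, 0.241, 0.001, 0.001]
ft_force: [0.2, 1.0, 6.1]
grip_width: 0.091
[-0.01528567  0.56677322  0.52432395  1.59391191 -0.31351581  1.06298604
  1.08006884] 0.09119434337572631
```

View pics/w4.png

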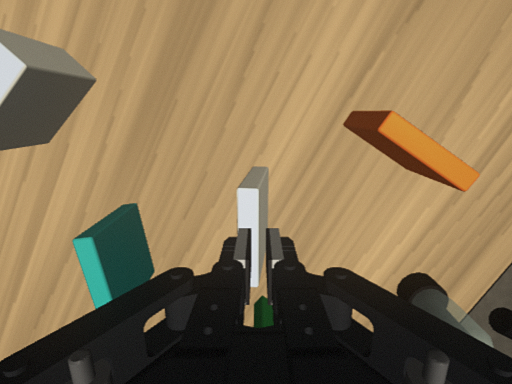

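The opening reads 7.8 mm, less than 12 mm, and the spacer looks tilted. I'll check more closely.

Run:
```python
from h import *
p=cv2.imread('pics/w4.png'); cv2.imwrite('pics/w4c.png',cv2.resize(p[155:335,190:330],None,fx=4,fy=3.3,interpolation=cv2.INTER_CUBIC))
s,_=manip.camera('scene'); cv2.imwrite('pics/s4.png',cv2.resize(s[100:220,140:280],None,fx=5,fy=5,interpolation=cv2.INTER_CUBIC))
print(manip.get_obs()['grip_width'],manip.get_obs()['ft_force'],manip.get_obs()['position'])
```

```text
0.09310032458975821 [-0.15722372  1.26150858  7.19616193] [ 0.58771843 -0.2788857   0.03749254]
```

View pics/w4c.png

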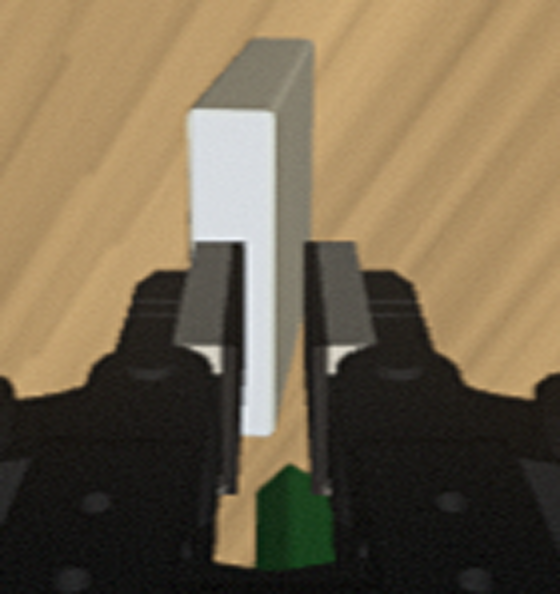

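View pics/s4.png

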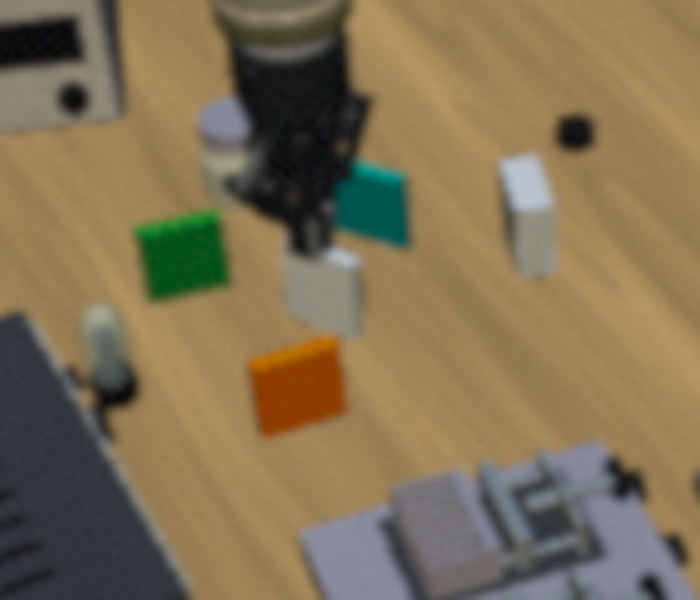

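Run:
```python
from h import *
o=manip.get_obs(); p,d=manip.camera('wrist'); c=manip.get_calibration('wrist'); W=cloud(c,d,o)
# tool-aligned coords
Rt=R.from_quat(o['ee_rot']).as_matrix(); L=(W-o['position'])@Rt*1000
for v in (176,190,200,215,225,235,245,255,265):
    print(v,[(u,)+tuple(int(round(t)) for t in L[v,u]) for u in range(228,292,3)])
```

```text
176 [(228, -23, -24, 37), (231, -21, -24, 37), (234, -19, -24, 38), (237, -16, -24, 37), (240, -14, -24, 38), (243, -12, -24, 37), (246, -8, -31, 4), (249, -6, -32, 3), (252, -4, -32, 3), (255, -3, -32, 3), (258, -1, -32, 3), (261, 1, -32, 3), (264, 3, -31, 5), (267, 5, -27, 23), (270, 8, -24, 37), (273, 10, -24, 36), (276, 13, -24, 37), (279, 15, -24, 38), (282, 17, -24, 39), (285, 19, -24, 37), (288, 21, -24, 37), (291, 24, -24, 38)]
190 [(228, -23, -13, 38), (231, -21, -13, 37), (234, -19, -13, 39), (237, -12, -30, -23), (240, -10, -30, -23), (243, -9, -30, -24), (246, -7, -30, -24), (249, -5, -30, -25), (252, -4, -31, -25), (255, -2, -31, -25), (258, -1, -30, -25), (261, 1, -28, -15), (264, 3, -23, 2), (267, 6, -17, 25), (270, 8, -13, 38), (273, 10, -13, 36), (276, 13, -13, 37), (279, 15, -13, 37), (282, 17, -13, 38), (285, 19, -13, 37), (288, 22, -13, 37), (291, 24, -13, 37)]
200 [(228, -24, -5, 38), (231, -21, -5, 36), (234, -19, -5, 38), (237, -12, -25, -24), (240, -10, -25, -25), (243, -9, -25, -24), (246, -7, -25, -24), (249, -5, -25, -25), (252, -4, -25, -25), (255, -2, -25
[... 2186 characters left out ...]
, -2, 7, -26), (258, -1, 8, -24), (261, 1, 14, -12), (264, 3, 25, 7), (267, 4, -6, -49), (270, 5, -11, -58), (273, 6, -11, -58), (276, 7, -11, -59), (279, 8, -11, -58), (282, 10, -11, -60), (285, 12, -7, -52), (288, 13, -7, -52), (291, 15, -6, -50)]
265 [(228, -12, -13, -70), (231, -11, -14, -71), (234, -10, -13, -71), (237, -9, -12, -68), (240, -8, -12, -69), (243, -7, -11, -68), (246, -6, -9, -63), (249, -4, -8, -62), (252, -4, 13, -25), (255, -2, 14, -25), (258, -1, 14, -25), (261, 1, 21, -12), (264, 4, 50, 37), (267, 4, -1, -50), (270, 4, -9, -63), (273, 6, -8, -61), (276, 7, -12, -68), (279, 8, -12, -69), (282, 9, -12, -69), (285, 10, -13, -70), (288, 11, -13, -71), (291, 12, -14, -72)]
```

Depth shows the spacer's top at 25 mm behind the TCP (62 mm height, tilted about 8°). The closed pads sit above it, so the fingers effectively end behind the nominal TCP and closed over the spacer's top. I'll back straight up slowly so it settles upright.

```bash
python3 -m crank '[[[0,0,0.1,0,0,0,8],[0,0,0.1,0,0,0,8],[0,0,0.2,0,0,0,8],[0,0,0.4,0,0,0,8],[0,0,0.4,0,0,0,12],[0,0,0,0,0,0,12],[0,0,0,0,0,0,12]]]'
python3 - <<'E'
from h import *
import pickle
o=manip.get_obs(); p,d=manip.camera('wrist'); cv2.imwrite('pics/w5.png',p); np.save('pics/w5.npy',d); pickle.dump(o,open('pics/w5.pkl','wb'))
print(o['ft_force'],o['position'],o['grip_width'])
c=manip.get_calibration('wrist'); W=cloud(c,d,o)
Rt=R.from_quat(o['ee_rot']).as_matrix(); L=(W-o['position'])@Rt*1000
for u in (244,248,252,258,264,268,272): print(u,[(v,)+tuple(int(round(t)) for t in L[v,u]) for v in range(196,330,6)])
E
```

```text
clock: 6.45
position: [0.5864, -0.2784, 0.1075]
ee_rot: [0.971, 0.241, -0.0, -0.0]
ft_force: [0.6, 0.3, -1.2]
grip_width: 0.144
[ 0.56537336  0.3129289  -1.17508687] [ 0.58641576 -0.2784139   0.10748187] 0.14400052939584898
244 [(196, -15, 13, 107), (202, -15, 19, 107), (208, -15, 25, 107), (214, -15, 32, 106), (220, -15, 39, 107), (226, -15, 45, 105), (232, -8, -11, -35), (238, -7, -11, -42), (244, -7, -11, -48), (250, -7, -11, -54), (256, -7, -11, -60), (262, -6, -9, -62), (268, -7, -6, -61), (274, -7, -4, -62), (280, -7, -1, -62), (286, -7, 2, -63), (292, -7, 5, -63), (298, -7, 7, -63), (304, -7, 11, -62), (310, -17, 149, 107), (316, -17, 158, 108), (322, -17, 166, 108), (328, -5, -9, -99)]
248 [(196, -11, 13, 107), (202, -11, 19, 108), (208, -11, 25, 107), (214, -11, 32, 107), (220, -11, 39, 108), (226, -11, 46, 108), (232, -11, 52, 107), (238, -11, 59, 107), (244, -12, 65, 106), (250, -12, 73, 107), (256, -12, 81, 108), (262, -12, 88, 107), (268, -12, 95, 107), (274, -12, 102, 107), (280, -12, 109, 105), (286, -12, 118, 107), (292, -12, 125, 107), (298, -12, 133, 107), (304, -12
[... 1658 characters left out ...]
, 10, 80, 107), (262, 10, 83, 99), (268, 9, 83, 88), (274, 9, 82, 75), (280, 9, 82, 65), (286, 8, 82, 55), (292, 8, 81, 45), (298, 8, 87, 44), (304, 8, 93, 45), (310, 11, 148, 106), (316, 11, 157, 107), (322, 11, 164, 106), (328, 2, -10, -100)]
272 [(196, 13, 13, 108), (202, 13, 19, 107), (208, 13, 25, 106), (214, 14, 32, 107), (220, 14, 39, 108), (226, 14, 45, 106), (232, 6, -11, -35), (238, 6, -11, -42), (244, 6, -11, -49), (250, 6, -11, -54), (256, 6, -9, -55), (262, 6, -5, -54), (268, 6, -4, -57), (274, 6, -1, -57), (280, 6, 2, -58), (286, 6, 5, -58), (292, 6, 8, -58), (298, 6, 9, -60), (304, 12, 93, 45), (310, 15, 149, 106), (316, 15, 158, 108), (322, 15, 166, 108), (328, 3, -10, -100)]
```

View pics/w5.png

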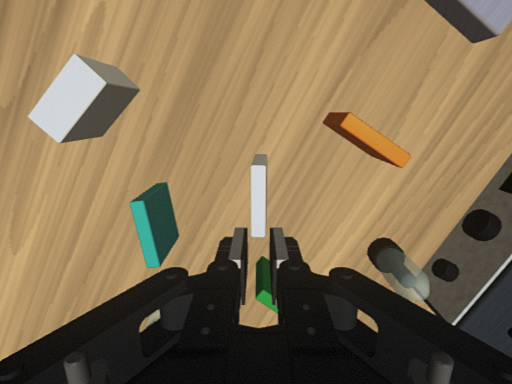

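The spacer stands upright again at (259,195), undamaged and roughly where it was. I'll find where the finger ends really are from the scene camera by projecting points along the tool axis.

Run:
```python
from h import *
o=manip.get_obs(); 
for n in ('scene','top'):
    p,d=manip.camera(n); c=manip.get_calibration(n)
    a=proj(c,np.array([o['position']+[0,0,k] for k in (0,.01,.02,.03,.04,.06,.08)]))
    print(n,a.round(1).tolist())
    if n=='scene':
        u0,v0=int(a[0,0])-40,int(a[0,1])-50; q=cv2.resize(p[v0:v0+75,u0:u0+80],None,fx=8,fy=8,interpolation=cv2.INTER_CUBIC)
        for k in a: cv2.circle(q,(int((k[0]-u0+.5)*8),int((k[1]-v0+.5)*8)),3,(0,0,255),-1)
        cv2.imwrite('pics/s5.png',q)
        W=cloud(c,d); dd=np.linalg.norm(W[...,:2]-o['position'][:2],axis=2)
        m=(dd<.03)&(W[...,2]>.07); v,u=np.nonzero(m); z=W[...,2][m]; i=np.argsort(z)[:25]; print([(u[k],v[k],W[v[k],u[k]].round(3).tolist()) for k in i])
```

```text
scene [[201.2, 139.4], [200.8, 137.0], [200.5, 134.5], [200.2, 132.0], [199.9, 129.5], [199.2, 124.4], [198.5, 119.2]]
[(np.int64(202), np.int64(132), [0.579, -0.281, 0.133]), (np.int64(204), np.int64(132), [0.574, -0.276, 0.134]), (np.int64(203), np.int64(132), [0.577, -0.277, 0.135]), (np.int64(198), np.int64(135), [0.598, -0.27, 0.135]), (np.int64(200), np.int64(135), [0.592, -0.267, 0.135]), (np.int64(205), np.int64(131), [0.57, -0.278, 0.135]), (np.int64(201), np.int64(135), [0.591, -0.262, 0.137]), (np.int64(199), np.int64(135), [0.596, -0.265, 0.137]), (np.int64(202), np.int64(131), [0.58, -0.277, 0.139]), (np.int64(201), np.int64(134), [0.59, -0.264, 0.14]), (np.int64(201), np.int64(133), [0.588, -0.267, 0.141]), (np.int64(196), np.int64(134), [0.604, -0.271, 0.141]), (np.int64(199), np.int64(134), [0.596, -0.265, 0.142]), (np.int64(205), np.int64(128), [0.566, -0.284, 0.142]), (np.int64(205), np.int64(130), [0.571, -0.274, 0.142]), (np.int64(204), np.int64(131), [0.576, -0.27, 0.143]), (np.int64(200), np.int64(133), [0.592, -0.266, 0.144]), (np.int64(202), np.int64(130), [0.58, -0.277, 0.144]), (np.int64(203), np.int64(131), [0.579, -0.27, 0.144]), (np.int64(200), np.int64(134), [0.594, -0.26, 0.144]), (np.int64(197), np.int64(134), [0.603, -0.265, 0.144]), (np.int64(195), np.int64(133), [0.606, -0.272, 0.145]), (np.int64(204), np.int64(130), [0.575, -0.272, 0.145]), (np.int64(198), np.int64(133), [0.598, -0.266, 0.145]), (np.int64(205), np.int64(129), [0.57, -0.274, 0.146])]
top [[337.3, 167.6], [337.8, 167.1], [338.2, 166.7], [338.7, 166.2], [339.2, 165.7], [340.1, 164.8], [341.1, 163.8]]
```

View pics/s5.png

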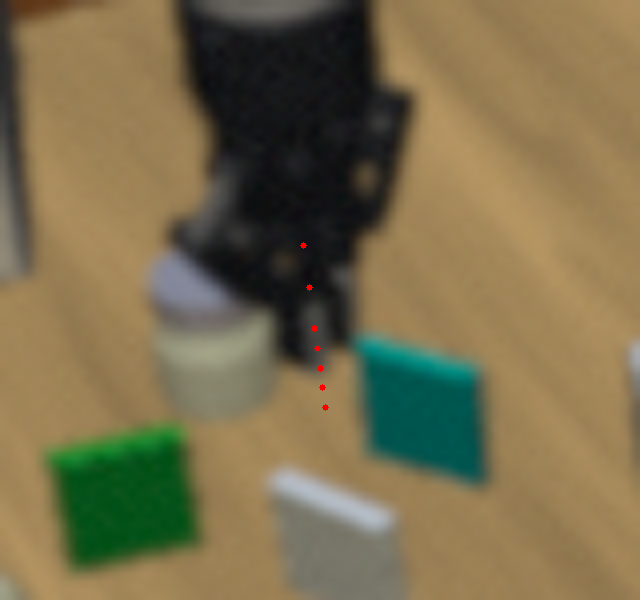

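The fingers end about 25 mm behind the reported TCP (red dots at 0, 10, 20, 30 mm…; tips near the third). That matches the contact height, so I'll plan with a tip at TCP+25 mm. I'll re-measure the spacer and fetch it lower.

```bash
cat >> h.py <<'E'
def spacer(p,d,c,o,zt,box):
    W=cloud(c,d,o); m=np.zeros(d.shape,bool); m[box[1]:box[3],box[0]:box[2]]=True
    m&=(abs(W[...,2]-zt)<.006)&(p.min(2)>120)&(p.max(2).astype(int)-p.min(2)<45)
    n,l,s,_=cv2.connectedComponentsWithStats(m.astype(np.uint8)); k=1+np.argmax(s[1:,4]); v,u=np.nonzero(l==k)
    pts=np.array([atz(c,float(a),float(b),zt,o)[:2] for a,b in zip(u,v)],np.float32)*1000
    return cv2.minAreaRect(pts),np.median(W[l==k],0)
E
python3 - <<'E'
from h import *
import pickle
o=pickle.load(open('pics/w5.pkl','rb')); p=cv2.imread('pics/w5.png'); d=np.load('pics/w5.npy'); c=manip.get_calibration('wrist')
print(spacer(p,d,c,o,.062,(240,140,280,245)),o['position'])
E
```

```text
(((585.1431884765625, -277.7545471191406), (11.449920654296875, 58.87593078613281), 27.869112014770508), array([ 0.58463251, -0.27659671,  0.06220833])) [ 0.58641576 -0.2784139   0.10748187]
```

Run:
```python
from h import *
import pickle
o=pickle.load(open('pics/w5.pkl','rb')); p=cv2.imread('pics/w5.png'); d=np.load('pics/w5.npy'); c=manip.get_calibration('wrist')
W=cloud(c,d,o);L=(W-o['position'])@R.from_quat(o['ee_rot']).as_matrix()*1000
m=(W[...,2]>.05)&(W[...,2]<.07)&(L[...,2]>20)
n,l,s,ce=cv2.connectedComponentsWithStats(m.astype(np.uint8))
for k in range(1,n):
    if s[k,4]>60:
        q=L[l==k]; print(ce[k].round(),q.min(0).round(),q.max(0).round())
# finger/gripper extents by height
m=(L[...,2]<0)&(d>0)
for z in range(-110,-20,10):
    q=L[m&(L[...,2]>=z)&(L[...,2]<z+10)]
    if len(q): print(z,q.min(0).round(),q.max(0).round())
```

```text
[71. 99.] [-168. -108.   43.] [-107.  -47.   58.]
[373. 139.] [ 59. -69.  43.] [115. -29.  57.]
[258. 199.] [ -7. -31.  43.] [ 6. 29. 57.]
[147. 231.] [-102.   -3.   43.] [-83.  57.  57.]
[474. 262.] [160.   8.  37.] [211. 109.  57.]
[406. 277.] [117.  58.  37.] [146.  84.  57.]
[266. 296.] [-3. 79. 44.] [ 16. 103.  57.]
-110 [ -62.  -19. -110.] [  61.    9. -100.]
-100 [ -55.  -18. -100.] [ 55.  11. -90.]
-90 [-49. -16. -90.] [ 48.  11. -80.]
-80 [-42. -15. -80.] [ 41.  12. -70.]
-70 [-36. -14. -70.] [ 34.  11. -60.]
-60 [-20. -12. -60.] [ 19.  11. -50.]
-50 [-20. -12. -50.] [ 19.  11. -40.]
-40 [-20. -12. -40.] [ 19.  10. -30.]
-30 [-13. -11. -30.] [ 12. -10. -29.]
```

```bash
python3 -m crank '[[[-0.02,0.01,0,0,0,0,40],[0,0,0,0,0,0,40],[0,0,-0.4,0,0,0,40],[0,0,-0.5,0,0,0,40],[0,0,-0.4,0,0,0,40],[0,0,-0.32,0,0,0,40],[0,0,0,0,0,0,40],[0,0,0,0,0,0,40]]]'
python3 - <<'E'
from h import *
o=manip.get_obs(); p,d=manip.camera('wrist'); cv2.imwrite('pics/w6.png',p)
E
```

```text
clock: 7.6
position: [0.586, -0.2784, 0.0116]
ee_rot: [0.971, 0.24, 0.001, 0.0]
ft_force: [0.5, -0.7, 0.1]
grip_width: 0.469
```

View pics/w6.png

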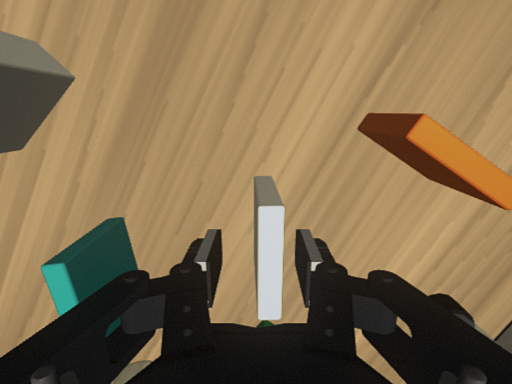

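Run:
```python
from h import *
o=manip.get_obs(); p,d=manip.camera('wrist'); c=manip.get_calibration('wrist')
W=cloud(c,d,o);L=(W-o['position'])@R.from_quat(o['ee_rot']).as_matrix()*1000
for v in (185,195,215,240,260,280,300,316): print(v,[(u,)+tuple(int(round(t)) for t in L[v,u]) for u in (215,248,252,256,260,264,268,272,276,280,284,288,300)])
print(spacer(p,d,c,o,.062,(240,170,295,325)),o['position'],o['ft_force'],o['clock'])
```

```text
185 [(215, -29, -24, 12), (248, -7, -24, 12), (252, -5, -23, 12), (256, -2, -30, -15), (260, 0, -31, -15), (264, 3, -30, -14), (268, 5, -31, -16), (272, 7, -31, -16), (276, 11, -24, 12), (280, 14, -24, 11), (284, 16, -24, 12), (288, 19, -24, 12), (300, 27, -24, 12)]
195 [(215, -29, -17, 12), (248, -7, -17, 10), (252, -5, -16, 13), (256, -2, -30, -31), (260, 0, -31, -35), (264, 2, -31, -35), (268, 4, -30, -34), (272, 6, -31, -35), (276, 8, -31, -36), (280, 14, -17, 12), (284, 16, -17, 12), (288, 19, -17, 11), (300, 27, -17, 12)]
215 [(215, -30, -3, 11), (248, -7, -3, 12), (252, -5, -3, 12), (256, -2, -22, -40), (260, 0, -26, -51), (264, 2, -26, -51), (268, 4, -26, -51), (272, 6, -25, -49), (276, 7, -26, -50), (280, 9, -26, -50), (284, 17, -3, 11), (288, 19, -3, 11), (300, 28, -3, 12)]
240 [(215, -21, -11, -45), (248, -8, 16, 13), (252, -5, 16, 13), (256, -2, -9, -41), (260, 0, -14, -50), (264, 2, -14, -50), (268, 4, -14, -50), (272, 6, -14, -51), (276, 8, -14, -49), (280, 9, -14, -50), (284, 17, 16, 12), (288, 20, 16, 12), (300, 20, -11, -43)]
260 [(215, -20, -4, -51), (248, 0, -70, -
[... 506 characters left out ...]
2), (252, -5, 64, 11), (256, -2, 25, -41), (260, 0, 17, -51), (264, 2, 18, -51), (268, 4, 17, -51), (272, 6, 18, -50), (276, 8, 17, -51), (280, 0, -70, -168), (284, 18, 64, 12), (288, 21, 64, 11), (300, 30, 65, 12)]
316 [(215, -33, 78, 11), (248, -8, 78, 12), (252, -5, 78, 12), (256, -2, 78, 11), (260, 0, 27, -51), (264, 2, 27, -50), (268, 4, 27, -50), (272, 6, 26, -52), (276, 8, 27, -50), (280, 10, 28, -49), (284, 19, 79, 13), (288, 22, 78, 11), (300, 31, 78, 11)]
(((589.7880859375, -275.4403076171875), (11.670466423034668, 59.60956954956055), 27.756582260131836), array([ 0.5882877 , -0.27258885,  0.06223612])) [ 0.58608502 -0.27844327  0.01179994] [ 0.77522203 -0.68710913 -0.18602946] 7.65
```

Run:
```python
from h import *
import pickle
c=manip.get_calibration('wrist')
def comps(p,d,o):
    W=cloud(c,d,o)
    hsv=cv2.cvtColor(p,cv2.COLOR_BGR2HSV)
    for n,lo,hi in (('orange',8,16),('teal',80,100)):
        m=(hsv[...,0]>=lo)&(hsv[...,0]<=hi)&(hsv[...,1]>200 if n=='orange' else hsv[...,1]>150)&(abs(W[...,2]-.062)<.004)
        q=W[m]; print(n,m.sum(),q[:,:2].min(0).round(4),q[:,:2].max(0).round(4))
for k in ('w2','w5'):
    o=pickle.load(open(f'pics/{k}.pkl','rb')); comps(cv2.imread(f'pics/{k}.png'),np.load(f'pics/{k}.npy'),o)
o=manip.get_obs(); p,d=manip.camera('wrist'); comps(p,d,o)
```

```text
orange 17 [ 0.6107 -0.2009] [ 0.6662 -0.1862]
teal 184 [ 0.4962 -0.356 ] [ 0.5232 -0.3196]
orange 85 [ 0.6106 -0.2022] [ 0.6684 -0.1875]
teal 910 [ 0.496  -0.3724] [ 0.5373 -0.3196]
orange 940 [ 0.6102 -0.2025] [ 0.6697 -0.1864]
teal 1339 [ 0.4954 -0.3473] [ 0.5177 -0.3185]
```

The orange and teal blocks measure the same in all views, so the spacer itself shifted about 5 mm and still stands upright. I'll re-centre and close.

```bash
python3 -m crank '[[[0.06,0.05,-0.03,0,0,0,40],[0,0,0,0,0,0,40],[0,0,0,0,0,0,25],[0,0,0,0,0,0,18],[0,0,0,0,0,0,10],[0,0,0,0,0,0,8],[0,0,0,0,0,0,8],[0,0,0,0,0,0,8]]]' 30
python3 - <<'E'
from h import *
o=manip.get_obs(); p,d=manip.camera('wrist'); cv2.imwrite('pics/w7.png',p); print(o['grip_width']*85.4)
E
```

```text
clock: 8.75
position: [0.5889, -0.2751, 0.0088]
ee_rot: [0.971, 0.24, -0.0, 0.0]
ft_force: [0.6, -0.6, 1.0]
grip_width: 0.135
11.52857123171319
```

View pics/w7.png

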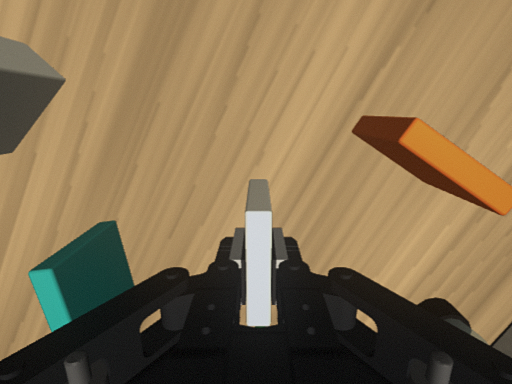

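It's gripped at 11.5 mm, upright and centred at (259,265). I'll lift and measure how it sits in the hand.

```bash
python3 -m crank '[[[0,0,0.15,0,0,0,8],[0,0,0.4,0,0,0,8],[0,0,0.6,0,0,0,8],[0,0,0.6,0,0,0,8],[0,0,0.4,0,0,0,8],[0,0,0,0,0,0,8]]]'
python3 - <<'E'
from h import *
o=manip.get_obs(); p,d=manip.camera('wrist'); cv2.imwrite('pics/w8.png',p); c=manip.get_calibration('wrist')
W=cloud(c,d,o);L=(W-o['position'])@R.from_quat(o['ee_rot']).as_matrix()*1000
for u in (252,256,260,264): print(u,[(v,)+tuple(int(round(t)) for t in L[v,u]) for v in list(range(174,215,3))+list(range(220,335,8))])
for zt in (-52.,-53.,-54.):
    pass
m=(abs(L[...,2]+53)<5)&(p.min(2)>120)
m[:, :235]=False; m[:,285:]=False; q=L[m].astype(np.float32); print(m.sum(),cv2.minAreaRect(q[:,:2]),np.median(q[:,2]))
v,u=np.nonzero(m); print(v.min(),v.max(),o['grip_width'])
E
```

```text
clock: 9.55
position: [0.5901, -0.2755, 0.1402]
ee_rot: [0.971, 0.24, 0.002, 0.001]
ft_force: [-1.0, -0.2, -1.8]
grip_width: 0.136
252 [(174, -8, -3, 140), (177, -8, 0, 139), (180, -4, -29, 3), (183, -4, -29, -4), (186, -4, -29, -12), (189, -4, -29, -18), (192, -4, -29, -23), (195, -4, -29, -28), (198, -4, -29, -34), (201, -4, -29, -39), (204, -3, -29, -44), (207, -3, -29, -48), (210, -3, -29, -51), (213, -3, -28, -53), (220, -3, -25, -53), (228, -3, -21, -54), (236, -3, -18, -54), (244, -3, -14, -53), (252, -3, -9, -53), (260, -3, -5, -52), (268, -3, -2, -54), (276, -3, 2, -54), (284, -3, 6, -54), (292, -3, 11, -53), (300, -3, 15, -54), (308, -4, 20, -53), (316, -4, 25, -53), (324, -4, 28, -54), (332, -2, -11, -103)]
256 [(174, -3, -3, 140), (177, -3, 0, 140), (180, -2, -29, 2), (183, -2, -29, -4), (186, -2, -29, -12), (189, -2, -29, -18), (192, -2, -29, -24), (195, -2, -29, -30), (198, -2, -29, -36), (201, -2, -29, -40), (204, -2, -29, -42), (207, -2, -29, -48), (210, -1, -29, -52), (213, -1, -28, -52), (220, -1, -25, -53), (228, -1, -21, -54), (236, -2, -17, -52), (244, -2, -14, -
[... 916 characters left out ...]
92, 2, -29, -25), (195, 2, -29, -28), (198, 2, -29, -34), (201, 2, -29, -40), (204, 2, -29, -43), (207, 2, -29, -48), (210, 2, -29, -51), (213, 2, -28, -53), (220, 2, -25, -54), (228, 2, -21, -53), (236, 2, -17, -54), (244, 2, -13, -53), (252, 2, -9, -53), (260, 2, -6, -54), (268, 2, -1, -53), (276, 2, 3, -53), (284, 2, 8, -52), (292, 2, 11, -54), (300, 2, 16, -53), (308, 2, 21, -52), (316, 2, 25, -53), (324, 2, 29, -54), (332, 1, -11, -102)]Traceback (most recent call last):
  File "<stdin>", line 8, in <module>
cv2.error: OpenCV(4.12.0) /io/opencv/modules/imgproc/src/convhull.cpp:143: error: (-215:Assertion failed) total >= 0 && (depth == CV_32F || depth == CV_32S) in function 'convexHull'
```

View pics/w8.png

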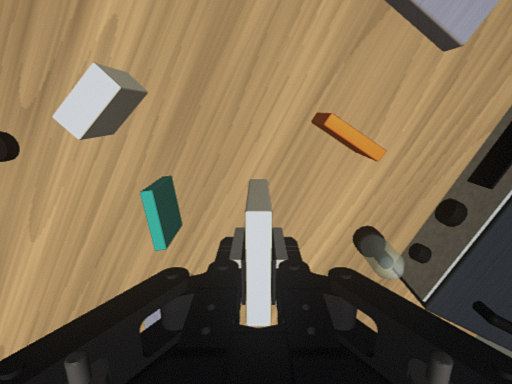

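In the hand the spacer is centred (y +0.5 mm) and level, and its underside is 8.7 mm past the TCP. I'll carry it to above the wide gap.

```bash
python3 -m crank '[[[0.05,0.5,0.1,0,0,-0.8,8],[0.05,0.8,0.1,0,0,-0.8,8],[0.05,0.9,0,0,0,-0.8,8],[0.05,0.9,0,0,0,-0.8,8],[0.05,0.9,0,0,0,-0.8,8],[0.05,0.9,0,0,0,-0.8,8],[0.05,0.9,0,0,0,-0.8,8],[0.05,0.9,0,0,0,-0.84,8]]]'
python3 -m crank '[[[0,0.6,0,0,0,0,8],[0,0.3,0,0,0,0,8],[0,0.13,0,0,0,0,8],[0,0,0,0,0,0,8],[0,0,0,0,0,0,8]]]'
cat > look.py <<'E'
from h import *
import sys,pickle
n=sys.argv[1]; o=manip.get_obs(); p,d=manip.camera('wrist'); cv2.imwrite(f'pics/{n}.png',p); np.save(f'pics/{n}.npy',d); pickle.dump(o,open(f'pics/{n}.pkl','wb'))
print(o['position'].round(4),R.from_quat(o['ee_rot']).as_matrix()[:,0].round(4),o['grip_width']*85.4,o['joint_pos'].round(2))
E
python3 look.py w9
```

```text
clock: 10.6
position: [0.6121, 0.1287, 0.1483]
ee_rot: [0.999, -0.039, -0.001, 0.0]
ft_force: [0.6, -0.8, -0.7]
grip_width: 0.136
clock: 11.22
position: [0.6133, 0.1868, 0.1499]
ee_rot: [0.999, -0.039, 0.0, 0.0]
ft_force: [0.6, -0.2, -1.9]
grip_width: 0.133
[0.6133 0.1868 0.1499] [ 9.969e-01 -7.850e-02  3.000e-04] 11.32698167162202 [-0.75  0.43  0.51  1.51 -0.22  1.25 -0.29]
```

View pics/w9.png

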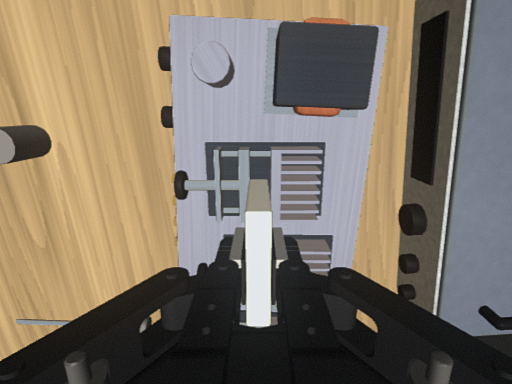

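The clamp's gap (255-272, 150-215) is ahead of the held spacer (259,250). I'll measure the gap faces again from here.

Run:
```python
from h import *
import pickle
o=pickle.load(open('pics/w9.pkl','rb')); p=cv2.imread('pics/w9.png'); d=np.load('pics/w9.npy'); c=manip.get_calibration('wrist')
cv2.imwrite('pics/w9c.png',cv2.resize(p[130:240,165:345],None,fx=4.4,fy=4.4,interpolation=cv2.INTER_CUBIC))
W=cloud(c,d,o); 
A=[];B=[]
for v in range(150,216,4):
    z=W[v,:,2]
    pl=[i for i in range(234,262) if .055<z[i]<.069]; hs=[i for i in range(262,292) if .055<z[i]<.069]
    if pl and hs:
        a=atz(c,pl[-1]+.5,float(v),.062,o)*1000; b=atz(c,hs[0]-.5,float(v),.062,o)*1000; A.append(a);B.append(b)
        print(v,pl[0],pl[-1],hs[0],a.round(1)[:2],b.round(1)[:2])
for Q in (A,B):
    Q=np.array(Q); k=np.polyfit(Q[:,1],Q[:,0],1); print('yaw',-np.degrees(np.arctan(k[0])),'x at y=188',np.polyval(k,188))
```

```text
150 239 249 271 [607.9 223.3] [626.7 221.8]
154 239 249 271 [607.6 219.7] [626.5 218.3]
158 239 249 271 [607.2 216.1] [626.2 214.6]
162 239 249 271 [606.9 212.5] [626. 211.]
166 239 249 271 [606.6 208.8] [625.7 207.3]
170 239 249 271 [606.3 205.1] [625.5 203.6]
174 239 249 271 [606.  201.3] [625.2 199.8]
178 239 249 271 [605.6 197.6] [625.  196.1]
182 234 248 271 [604.4 193.9] [624.7 192.3]
186 234 248 271 [604. 190.] [624.5 188.4]
190 239 247 271 [602.8 186.2] [624.2 184.6]
194 239 247 271 [602.4 182.4] [624.  180.7]
198 240 246 271 [601.1 178.5] [623.7 176.7]
202 240 246 271 [600.8 174.5] [623.4 172.8]
206 240 245 272 [599.5 170.6] [624.1 168.7]
210 240 245 272 [599.1 166.6] [623.9 164.7]
214 240 244 273 [597.8 162.6] [624.6 160.5]
yaw -9.540600769100633 x at y=188 602.942500095942
yaw -2.770707382910141 x at y=188 624.7568689559984
```

View pics/w9c.png

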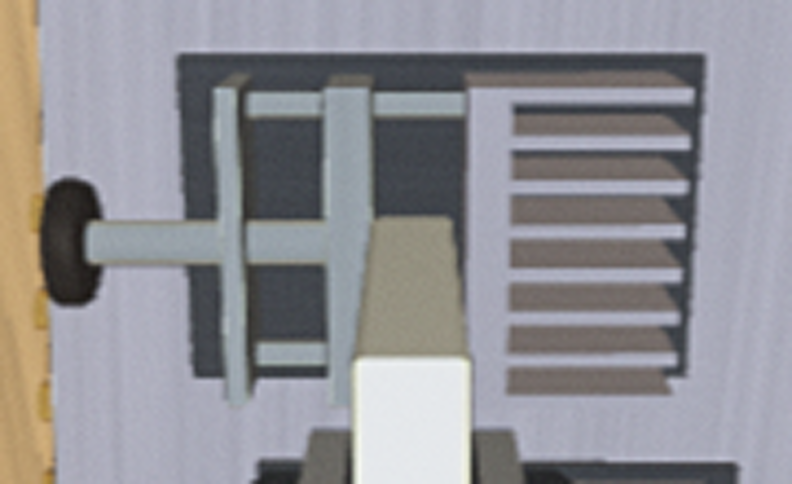

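The gap middle is re-measured at x≈0.6145, y≈0.188, in agreement. I'll correct and descend to just above the clamp.

```bash
python3 -m crank '[[[0.02,0.04,-0.2,0,0,0,8],[0,0,-0.4,0,0,0,8],[0,0,-0.3,0,0,0,8],[0,0,-0.18,0,0,0,8],[0,0,0,0,0,0,8],[0,0,0,0,0,0,8]]]'
python3 look.py w10
python3 - <<'E'
from h import *
p=cv2.imread('pics/w10.png'); cv2.imwrite('pics/w10c.png',cv2.resize(p[90:250,150:350],None,fx=4,fy=3.7,interpolation=cv2.INTER_CUBIC))
E
```

```text
clock: 12.02
position: [0.6147, 0.1913, 0.0858]
ee_rot: [0.999, -0.038, 0.001, -0.0]
ft_force: [0.0, 0.8, -1.5]
grip_width: 0.139
[0.6147 0.1913 0.0858] [ 0.9971 -0.0763  0.0011] 11.833093769884394 [-0.74  0.49  0.49  1.57 -0.25  1.14 -0.27]
```

View pics/w10c.png

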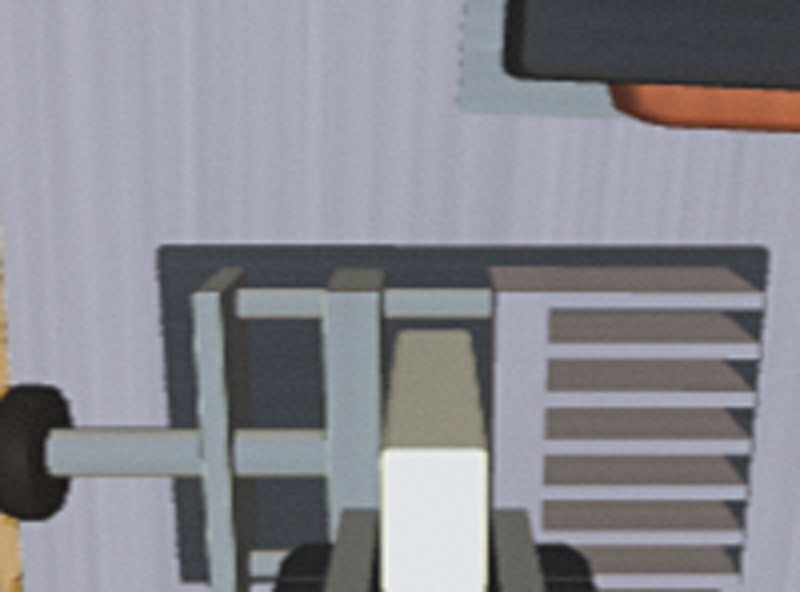

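The spacer's underside (395-470, y 330 in the crop) lies centred over the gap (383-490). I'll lower gently, checking force.

```bash
python3 -m crank '[[[0,-0.02,-0.12,0,0,0,8],[0,0,-0.12,0,0,0,8],[0,0,-0.1,0,0,0,8],[0,0,-0.06,0,0,0,8],[0,0,0,0,0,0,8],[0,0,0,0,0,0,8]]]'
python3 look.py w11
python3 - <<'E'
from h import *
p=cv2.imread('pics/w11.png'); cv2.imwrite('pics/w11c.png',cv2.resize(p[70:250,150:350],None,fx=4,fy=3.3,interpolation=cv2.INTER_CUBIC))
E
```

```text
clock: 12.82
position: [0.6144, 0.19, 0.0612]
ee_rot: [0.999, -0.038, 0.0, -0.0]
ft_force: [0.2, 0.6, -2.2]
grip_width: 0.137
[0.6144 0.19   0.0612] [ 9.971e-01 -7.630e-02  3.000e-04] 11.712316951182888 [-0.73  0.52  0.48  1.59 -0.26  1.1  -0.26]
```

View pics/w11c.png

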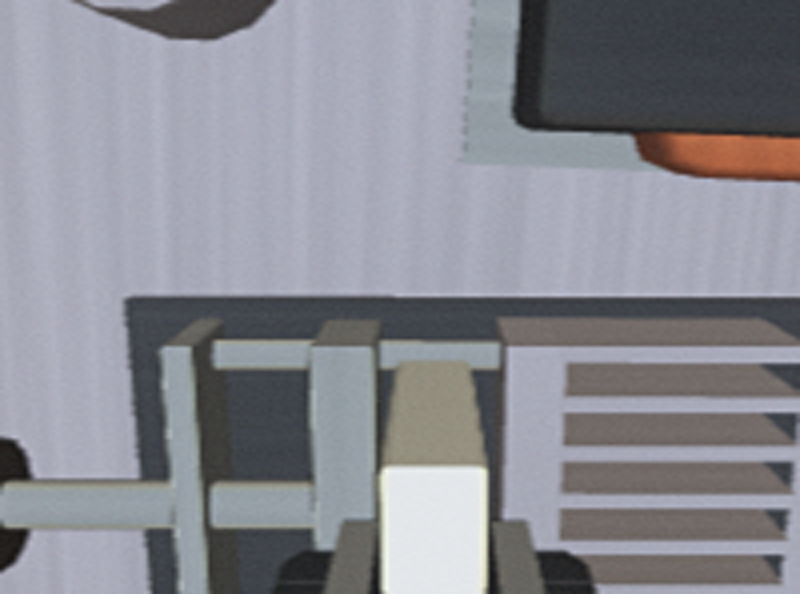

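```bash
python3 -m crank '[[[0,0,-0.05,0,0,0,8],[0,0,-0.05,0,0,0,8],[0,0,-0.04,0,0,0,8],[0,0,0,0,0,0,8]]]'; python3 look.py w12;  python3 - <<'E'
from h import *
p=cv2.imread('pics/w12.png'); cv2.imwrite('pics/w12c.png',cv2.resize(p[70:250,150:350],None,fx=4,fy=3.3,interpolation=cv2.INTER_CUBIC))
E
```

```text
clock: 13.38
position: [0.6141, 0.1899, 0.0523]
ee_rot: [0.999, -0.038, -0.0, 0.0]
ft_force: [0.9, 0.2, -1.9]
grip_width: 0.136
[0.6141 0.1899 0.0523] [ 9.971e-01 -7.630e-02 -3.000e-04] 11.64013866761827 [-0.73  0.53  0.48  1.6  -0.27  1.08 -0.26]
```

View pics/w12c.png

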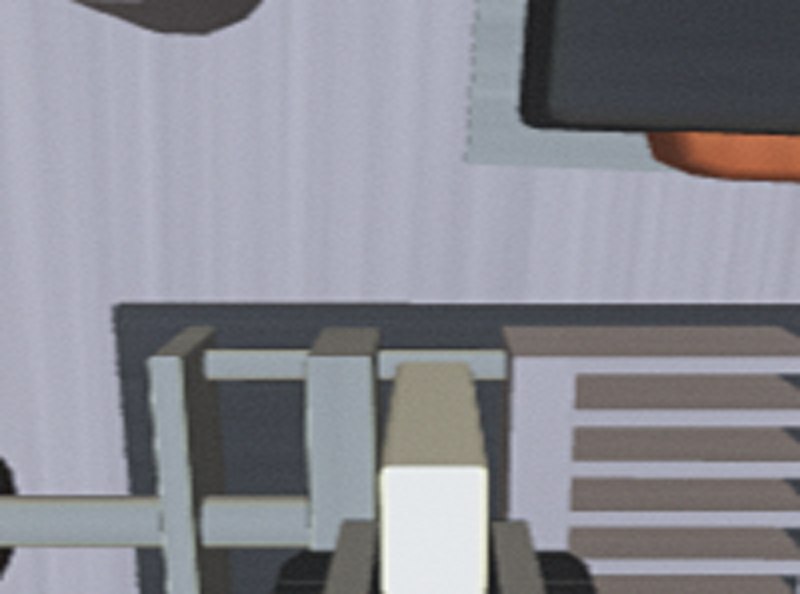

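The underside is now at 43.6 mm, below the rod tops, with no force change, so the rods don't obstruct it. I'll continue to the floor.

```bash
python3 -m crank '[[[0,0,-0.04,0,0,0,8],[0,0,-0.04,0,0,0,8],[0,0,-0.03,0,0,0,8],[0,0,0,0,0,0,8]]]'; python3 -m crank '[[[0,0,-0.03,0,0,0,8],[0,0,0,0,0,0,8]]]'
```

```text
clock: 13.92
position: [0.6141, 0.19, 0.0459]
ee_rot: [0.999, -0.038, -0.0, 0.0]
ft_force: [0.1, 0.9, -0.4]
grip_width: 0.138
clock: 14.18
position: [0.6142, 0.19, 0.0441]
ee_rot: [0.999, -0.038, -0.0, 0.0]
ft_force: [0.1, 0.3, -1.4]
grip_width: 0.133
```

```bash
python3 -m crank '[[[0,0,-0.02,0,0,0,8],[0,0,0,0,0,0,8]]]'; python3 -m crank '[[[0,0,-0.015,0,0,0,8],[0,0,0,0,0,0,8]]]'
```

```text
clock: 14.42
position: [0.6142, 0.19, 0.0429]
ee_rot: [0.999, -0.038, 0.0, 0.0]
ft_force: [0.6, 0.1, -1.8]
grip_width: 0.135
clock: 14.68
position: [0.6143, 0.19, 0.0428]
ee_rot: [0.999, -0.038, 0.0, -0.0]
ft_force: [-3.3, 0.3, 5.1]
grip_width: 0.135
```

The floor contact (+7 N) came at TCP z 42.8 mm, exactly as predicted. I'll release.

```bash
python3 -m crank '[[[0,0,0.01,0,0,0,13],[0,0,0,0,0,0,18],[0,0,0,0,0,0,24],[0,0,0,0,0,0,30],[0,0,0,0,0,0,34],[0,0,0,0,0,0,34]]]'; python3 look.py w13
```

```text
clock: 15.42
position: [0.6142, 0.19, 0.0427]
ee_rot: [0.999, -0.038, 0.0, 0.0]
ft_force: [-0.5, 0.1, 0.5]
grip_width: 0.395
[0.6142 0.19   0.0427] [ 9.971e-01 -7.620e-02  1.000e-04] 33.761893465932836 [-0.73  0.54  0.48  1.61 -0.27  1.06 -0.25]
```

View pics/w13.png

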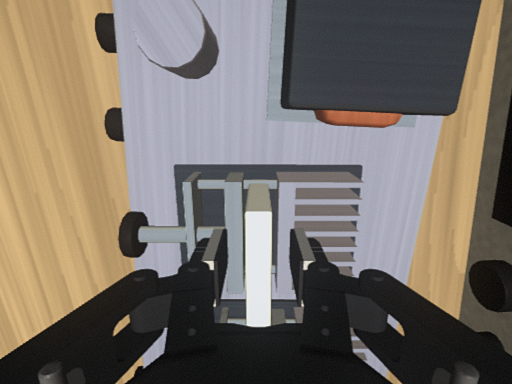

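It's released, standing upright, with the fingers clear on both sides. I'll rise and verify.

```bash
python3 -m crank '[[[0,0,0.1,0,0,0,34],[0,0,0.3,0,0,0,34],[0,0,0.5,0,0,0,34],[0,0,0.6,0,0,0,34],[0,0,0.5,0,0,0,34],[-0.4,-0.2,0.3,0,0,0,34],[-0.6,0.4,0.1,0,0,0,20],[0,0,0,0,0,0,20]]]'; python3 look.py w14
python3 - <<'E'
from h import *
import pickle
o=pickle.load(open('pics/w14.pkl','rb')); p=cv2.imread('pics/w14.png'); d=np.load('pics/w14.npy'); c=manip.get_calibration('wrist')
r=spacer(p,d,c,o,.096,(150,100,400,300)); print(r)
t=np.radians(-4.4); x=np.array(r[0][0])-[614.4,188.4]; print('in clamp',x@[np.cos(t),np.sin(t)],x@[-np.sin(t),np.cos(t)])
E
```

```text
clock: 16.48
position: [0.5528, 0.2046, 0.189]
ee_rot: [0.999, -0.036, 0.001, -0.002]
ft_force: [0.4, 0.6, 0.6]
grip_width: 0.235
[0.5528 0.2046 0.189 ] [ 0.9974 -0.0726  0.0011] 20.03516742917352 [-0.86  0.28  0.52  1.61 -0.14  1.29 -0.39]
(((613.2899780273438, 189.34072875976562), (59.417808532714844, 12.48611831665039), 85.65446472167969), array([0.61333576, 0.19033808, 0.09612787]))
in clamp -1.1789222590494124 0.8527963920817282
```

View pics/w14.png

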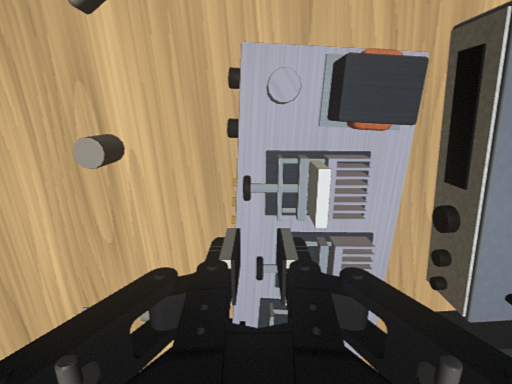

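The spacer stands at about (-1, +1) mm in the clamp frame, underside on the floor, yaw -4.3°. Next I'll shut the fingers, turn 90° and move behind the button.

```bash
python3 -m crank '[[[-0.1,-0.015,0,0,0,1,0],[-0.1,-0.015,0,0,0,1,0],[-0.1,-0.015,0,0,0,1,0],[-0.1,-0.015,0,0,0,1,0],[-0.1,-0.015,0,0,0,1,0],[-0.1,-0.015,0,0,0,1,0],[-0.1,-0.015,0,0,0,1,0],[-0.1,-0.015,0,0,0,1,0]]]'; python3 -m crank '[[[-0.1,0,0,0,0,1,0],[0,0,0,0,0,1,0],[0,0,0,0,0,1,0],[0,0,0,0,0,1,0],[0,0,0,0,0,1,0],[0,0,0,0,0,1,0],[0,0,0,0,0,1,0],[0,0,0,0,0,1,0]]]';  python3 -m crank '[[[0,0,-0.3,0,0,1,0],[0,0,-0.5,0,0,0.95,0],[0,0,-0.4,0,0,0,0],[0,0,0,0,0,0,0],[0,0,0,0,0,0,0]]]'; python3 look.py w15
```

```text
clock: 17.52
position: [0.5069, 0.1938, 0.1874]
ee_rot: [0.952, 0.307, 0.0, 0.0]
ft_force: [0.4, -0.4, 0.8]
grip_width: -0.002
clock: 18.52
position: [0.5011, 0.1939, 0.1873]
ee_rot: [0.79, 0.614, 0.0, 0.0]
ft_force: [0.5, -0.3, -0.1]
grip_width: 0.002
clock: 19.15
position: [0.5012, 0.1946, 0.116]
ee_rot: [0.735, 0.678, 0.001, 0.0]
ft_force: [-0.1, -0.1, -0.1]
grip_width: -0.002
[0.5012 0.1946 0.116 ] [8.160e-02 9.967e-01 7.000e-04] -0.17659588467241305 [-0.77  0.21  0.35  1.83 -0.08  1.12  1.1 ]
```

View pics/w15.png

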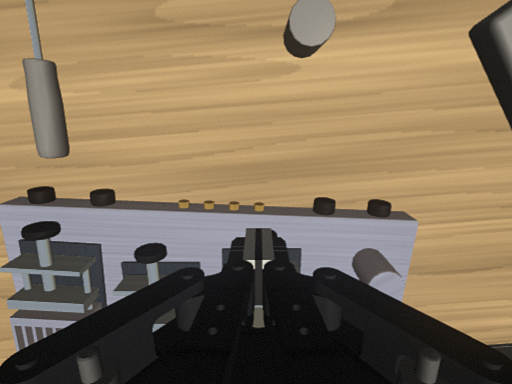

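```bash
python3 -m crank '[[[0,0.04,-0.3,0,0,0,0],[0,0,-0.5,0,0,0,0],[0,0,-0.45,0,0,0,0],[0,0,-0.25,0,0,0,0],[0,0,-0.16,0,0,0,0],[0,0,0,0,0,0,0],[0,0,0,0,0,0,0]]]'; python3 look.py w16
python3 - <<'E'
from h import *
o=manip.get_obs(); p,d=manip.camera('scene'); c=manip.get_calibration('scene'); a=proj(c,np.array([o['position']+[0,0,.025],[.5343,.1945,.052]])); print(a,o['ft_force'])
u0,v0=int(a[0,0])-60,int(a[0,1])-60
cv2.imwrite('pics/s16.png',cv2.resize(p[v0:v0+100,u0:u0+120],None,fx=6,fy=6,interpolation=cv2.INTER_CUBIC))
E
```

```text
clock: 20.08
position: [0.5008, 0.1975, 0.0159]
ee_rot: [0.735, 0.678, 0.001, 0.0]
ft_force: [-0.8, 0.0, 1.0]
grip_width: -0.002
[0.5008 0.1975 0.0159] [8.060e-02 9.967e-01 9.000e-04] -0.13533515955114483 [-0.75  0.34  0.33  1.91 -0.14  0.91  1.14]
[[303.57216326 239.84598062]
 [293.0341259  241.45882557]] [-0.21845047  0.06866632  0.63016634]
```

View pics/w16.png

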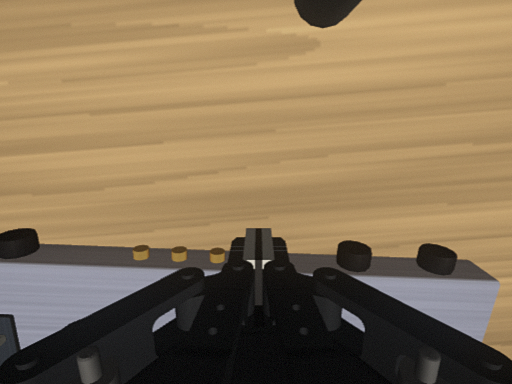

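View pics/s16.png

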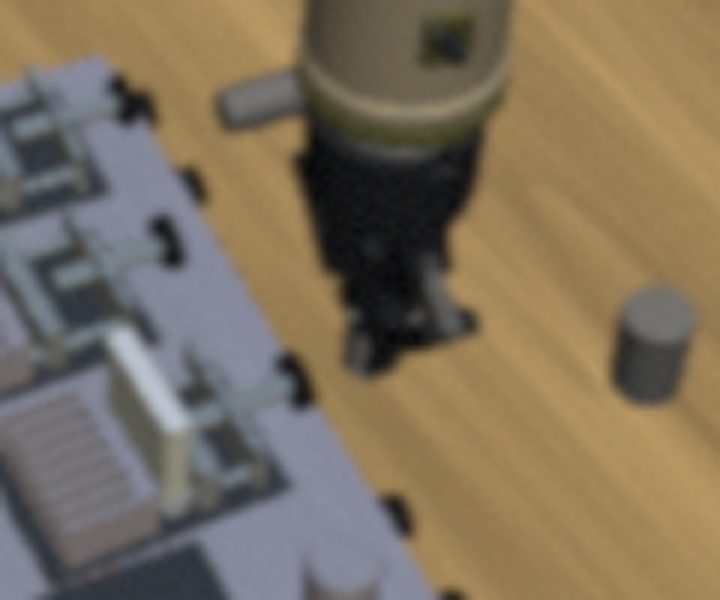

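The finger tips (360,360 in the scene crop) are opposite clamp_1's button (295,380) at its height, and the spacer still stands. I'll approach, then press in small steps.

```bash
python3 -m crank '[[[0.1,-0.008,0,0,0,0,0],[0.1,-0.008,0,0,0,0,0],[0.08,-0.006,0,0,0,0,0],[0,0,0,0,0,0,0],[0,0,0,0,0,0,0]]]';  python3 -m crank '[[[0.04,-0.003,0,0,0,0,0],[0.04,-0.003,0,0,0,0,0],[0,0,0,0,0,0,0],[0,0,0,0,0,0,0]]]'; python3 -m crank '[[[0.04,-0.003,0,0,0,0,0],[0.04,-0.003,0,0,0,0,0],[0,0,0,0,0,0,0],[0,0,0,0,0,0,0]]]'
```

```text
clock: 20.8
position: [0.5169, 0.1958, 0.015]
ee_rot: [0.735, 0.678, -0.0, -0.0]
ft_force: [0.2, 0.2, -0.4]
grip_width: -0.0
clock: 21.3
position: [0.5218, 0.1955, 0.0151]
ee_rot: [0.735, 0.678, -0.0, -0.0]
ft_force: [0.4, 0.1, 0.3]
grip_width: 0.003
clock: 21.8
position: [0.5265, 0.1952, 0.0151]
ee_rot: [0.735, 0.678, -0.0, -0.0]
ft_force: [-2.1, -0.4, 0.8]
grip_width: 0.004
```

Contact was near x=0.524, as expected. I'll keep pressing.

```bash
python3 -m crank '[[[0.03,-0.002,0,0,0,0,0],[0.03,-0.002,0,0,0,0,0],[0.03,-0.002,0,0,0,0,0],[0,0,0,0,0,0,0],[0,0,0,0,0,0,0]]]';  python3 -m crank '[[[0.03,-0.002,0,0,0,0,0],[0.03,-0.002,0,0,0,0,0],[0,0,0,0,0,0,0],[0,0,0,0,0,0,0]]]'; python3 -c "
from h import *
for _ in range(1): print(manip.get_obs()['ft_force'],manip.get_obs()['position'])"
```

```text
clock: 22.42
position: [0.532, 0.1948, 0.0151]
ee_rot: [0.735, 0.678, -0.0, -0.0]
ft_force: [-2.5, 0.1, 1.0]
grip_width: 0.001
clock: 22.92
position: [0.5355, 0.1945, 0.0151]
ee_rot: [0.735, 0.678, -0.0, -0.0]
ft_force: [-3.5, 1.3, 2.2]
grip_width: -0.002
[-3.52396937  1.27240114  2.24653315] [0.53551199 0.19451535 0.01508344]
```

```bash
python3 -m crank '[[[0.03,-0.002,0,0,0,0,0],[0.03,-0.002,0,0,0,0,0],[0,0,0,0,0,0,0],[0,0,0,0,0,0,0]]]';  python3 -m crank '[[[0.025,-0.002,0,0,0,0,0],[0,0,0,0,0,0,0],[0,0,0,0,0,0,0]]]'; python3 look.py w17
python3 - <<'E'
from h import *
o=manip.get_obs(); p,d=manip.camera('scene'); print(o['ft_force'],o['position'])
cv2.imwrite('pics/s17.png',cv2.resize(p[180:280,235:355],None,fx=6,fy=6,interpolation=cv2.INTER_CUBIC))
E
```

```text
clock: 23.42
position: [0.5389, 0.1943, 0.015]
ee_rot: [0.735, 0.678, -0.0, -0.0]
ft_force: [-6.8, 0.2, 2.6]
grip_width: -0.003
clock: 23.8
position: [0.5401, 0.1942, 0.015]
ee_rot: [0.735, 0.678, -0.001, -0.0]
ft_force: [-6.9, -0.6, 4.4]
grip_width: 0.001
[0.5401 0.1942 0.015 ] [ 8.050e-02  9.968e-01 -2.000e-04] 0.08751232564549839 [-0.7   0.42  0.33  1.81 -0.16  0.94  1.19]
[-6.7473117  -1.19338034  3.36782018] [0.54016068 0.19416412 0.01502903]
```

View pics/s17.png

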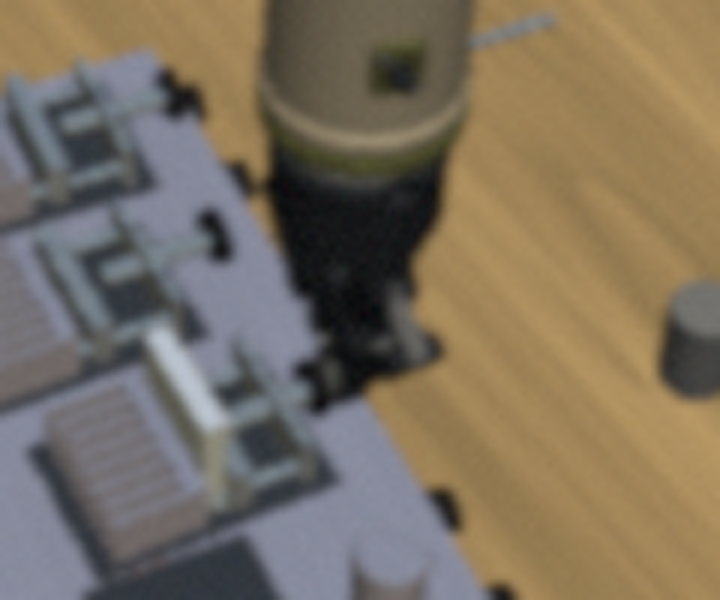

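The plate has pushed the spacer against the heat sink, and it stands upright at (190,400) in the crop. The push is 6.8 N. A little more.

```bash
python3 -m crank '[[[0.02,-0.002,0,0,0,0,0],[0.01,0,0,0,0,0,0],[0,0,0,0,0,0,0],[0,0,0,0,0,0,0],[0,0,0,0,0,0,0],[0,0,0,0,0,0,0]]]'
python3 - <<'E'
from h import *
F=[];
for k in range(4):
    p,d=manip.camera('scene'); F.append(manip.get_obs()['ft_force'])
print(np.round(F,1).tolist())
c=manip.get_calibration('scene'); W=cloud(c,d)
m=(abs(W[...,2]-.096)<.006)&(abs(W[...,0]-.617)<.06)&(abs(W[...,1]-.188)<.05)&(p.min(2)>120)
q=[]
v,u=np.nonzero(m)
q=np.array([atz(c,float(a),float(b),.096)[:2] for a,b in zip(u,v)],np.float32)*1000
r=cv2.minAreaRect(q); print(m.sum(),r,np.median(W[m],0))
t=np.radians(-4.4); x=np.array(r[0])-[614.4,188.4]; print('in clamp',x@[np.cos(t),np.sin(t)],x@[-np.sin(t),np.cos(t)])
cv2.imwrite('pics/s18.png',cv2.resize(p[190:270,235:315],None,fx=7,fy=7,interpolation=cv2.INTER_CUBIC))
p,d=manip.camera('top'); cv2.imwrite('pics/t18.png',cv2.resize(p[120:240,160:400],None,fx=3.3,fy=3.3,interpolation=cv2.INTER_CUBIC))
E
```

```text
clock: 24.65
position: [0.5417, 0.194, 0.015]
ee_rot: [0.735, 0.678, -0.001, -0.001]
ft_force: [-8.2, -0.5, 4.8]
grip_width: 0.0
[[-8.8, 0.2, 4.5], [-9.4, -0.9, 5.4], [-8.9, -1.1, 4.8], [-8.2, -0.4, 4.2]]
94 ((619.95556640625, 190.72720336914062), (63.8881950378418, 12.208945274353027), 85.44076538085938) [0.62007505 0.19235809 0.09674189]
in clamp 5.360651994797079 2.74656217957492
```

View pics/s18.png

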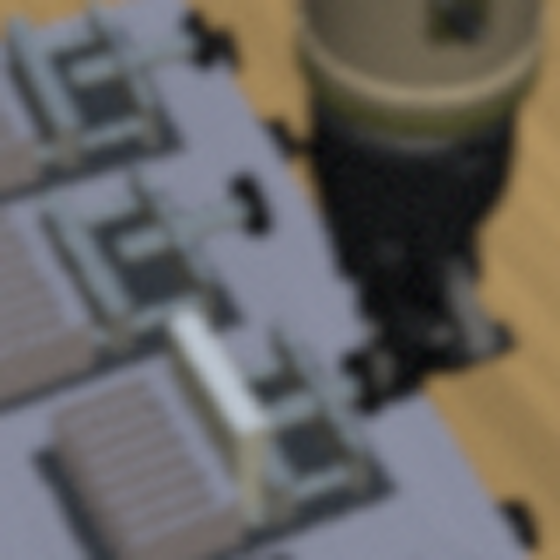

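View pics/t18.png

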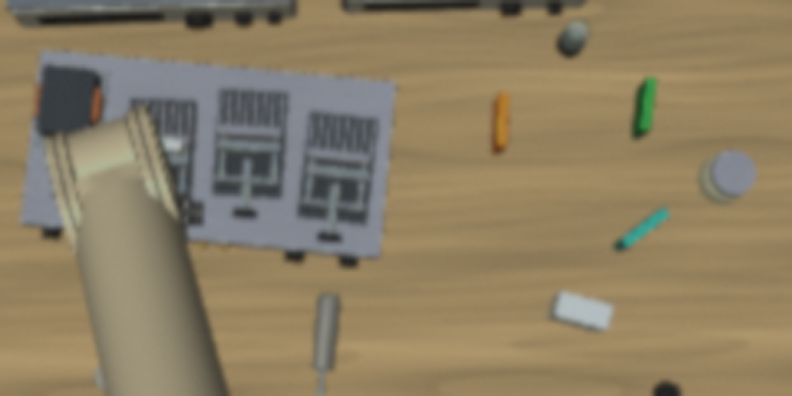

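The spacer is flush (x about +4 to +5 mm within calibration error, square within 0.2°). The push is steady at 8-9 N and the bystanders look unmoved. I'll hand in.

```bash
python3 -m crank '[[[0,0,0,0,0,0,0],[0,0,0,0,0,0,0],[0,0,0,0,0,0,0]]]'; python3 -c "
from workcell import manip
print(manip.hand_in()); o=manip.get_obs(); print(o['clock'],o['ft_force'],o['position'])"
```

```text
clock: 25.28
position: [0.5417, 0.194, 0.015]
ee_rot: [0.735, 0.678, -0.001, -0.001]
ft_force: [-7.6, -0.5, 4.7]
grip_width: 0.0
the job is handed in; nothing more can be done
None
the job is handed in; nothing more can be done
```

The white spacer stands upright in clamp_1, the clamp next to the transformer and the only one with a 20 mm gap. The job was handed in at 25 s of 64, with the shut fingers still holding the button.

**Placing:** I gripped the spacer at 30 N and felt the floor at the expected height. After release it measured about 1 mm from the gap's middle in x and y, underside on the floor, and square to the clamp within about 0.1°.

**Pressing:** At the end the push on the tool read 7.6 to 9.4 N. The button had travelled about 18 mm by the arm's own position, so the spring was not bottomed. From the spring figures given, that is about 6 N of plate on spacer, which I had no way to measure directly. The last scene picture shows the spacer upright and square against the heat sink.

**What went wrong or disagreed:**
- **First grasp:** It failed because the fingers end about 25 mm behind the reported tool point. They closed on top of the spacer with about 7 N and tilted it about 8°. It settled upright again.
- **Spacer shift:** It also moved about 5 mm before the second grasp. I did not find out why, but I re-measured and then gripped it correctly.
- **Final position:** The scene camera put the pressed spacer at x = +5.4, y = +2.7 mm in the clamp, where flush is x = +4. I put the difference down to that camera's calibration error.
- **Upward force:** About 5 N acted upward on the tool during the press, probably friction at the button.
- **Bystanders:** The last top picture shows no visible movement of those in view. The capacitor, multimeter and parts of some others were outside or at the edge of it, so I did not check those at the end.

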